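# Find the binding castor of the pull-out tray

## Robot

A 6-joint arm with a two-finger parallel gripper is mounted at the origin on the work surface. World frame = base frame: x ahead of the robot, y to its left, z up, the work surface at z = 0. Lengths are in mm, angles in rad, forces in N, time in s.
With the tool pointing down it reaches from about 275 to 1000 mm from the base axis. Payload 8.4 kg.
Tool frame: the origin (TCP) lies between the finger pads; the fingertips stand 8 mm ahead of it and the grasp point (between the pads) lies 11 mm behind it (arm.nose_length is the distance from the TCP to the fingertips, in mm); z points along the fingers, y is the direction in which the jaws open and shut (so a half turn about z gives the same grasp; the last joint's range is limited). The gripper opens to 85 mm and grips with 20 to 120 N. Pads are 22 mm wide; open, the fingers measure 114 mm over their backs; the gripper's body (76 mm by 85 mm) begins 54 mm behind the grasp point. The pads swing forward as they close: fully open they stand 13 mm farther back than shut.
Start: joints at [-1.105, 0.353, 1.633, -0, 1.155, -0.002], TCP at [281.826, -557.854, 208.481] pointing down, gripper open.
Joint ranges: [-2.63, 2.63], [-0.92, 2.1], [0.06, 2.66], [-1.3, 4.44], [0, 2.69], [-3.02, 3.02]. Speed limits (rad/s): [2.22, 2.22, 2.79, 3.14, 3.14, 3.14].

## Interface

Orientations are given as a unit quaternion [w, x, y, z].
In Python, from plant import sense, viewer, arm gives the robot as it stands.
- The arm moves only by the tool carry_out, never from a script. Its argument "targets" is one flat list of numbers, 7 for each row, row after row: the shift along the world's x, y, z in cm, then the turn, a rotation vector about the world's x, y, z in degrees, then the closure, from -1 (fully open) to 1 (shut), so that 0 is half open. A call has 1 to 8 rows; each row shifts and turns the commanded pose from where the row before left it; what a row does not reach is not made up. A row lasts 1/12 s, in which the tool goes at most 41.7 mm and 7.16 degrees, less where a joint would pass 70% of its speed; a pose out of reach is approached as far as the arm can. A call is refused whole if a number of a shift passes 4.17 or a number of a turn 7.16, either way. A call with a gripper value outside its range is refused whole. The fingers move at their own pace and stop on an object; "grip_force" is the grip in N (left out, the last holds). Time passes only in rows, so rows that do not move let the fingers close. It gives the time, the measured TCP pose, the force and the opening at its end, in the units of the state.
- sense(): the state, without advancing time (a new reading comes with each control period).
- viewer.camera(name): name is "side" or "top" or "wrist"; returns a dict with "frame" (400x640x3 uint8, blue, green, red), "fovy" (degrees; the focal length in pixels is half the picture's height over the tangent of half this angle, whatever the lens; pixels are square), "cx", "cy" (the principal point, pixels), "R" (3x3) and "t" (3): a world point X has camera coordinates R X + t; the wrist camera has in their place "tool_from_camera" (4x4, takes a point from camera to tool coordinates, whose origin is the TCP and whose axes are the flange's). Camera axes: x right, y down, z forward; pixel columns grow to the right and rows downward; lengths in mm; the calibration is good to about 2 mm. The wrist camera is an equidistant fisheye: a pixel r from the principal point sees the ray r / f radians off the axis. A picture is of the moment at which its call begins: read the wrist's pose just before it. There is no depth.
- arm.finish_job(): hands the job in, once; it reports no verdict.
The state is a dict: "time": time; "joints": joint angles; "dq": joint speeds; "tau": joint torques, N m; "position": TCP position; "ee_rot": TCP orientation; "contact_force": force on the tool from outside, world axes, zero at the start; "wrist_torque": the same for the moment, N m; "gripper_width": finger opening in mm.
Only numpy, scipy, OpenCV 4.12 (cv2) and the standard library are available. Lean on these libraries where they do the work, as an engineer would, in place of code of your own. Each camera call takes 0.05 s, during which the arm holds its last target.

## Task

The organizer's pull-out tray drags, so it lies upside down on the counter with its four plug-in castors pointing up. With a light fingertip on the tread, spin the wheels one way to feel which runs free and which binds. Leave the free-running castors plugged in, each spun on by at least a quarter turn; pull the one that drags and jams out of the tray by its grey housing, set it down gently in the bowl of the black spoon rest, and leave everything else where it stands.

Things in the scene. Friction and masses are not known exactly. Their poses are not given: they have to be found in the camera images.
- tray: Oak pull-out tray, upside down and fixed, 270 (x) x 220 (y) mm, 55 mm high. Origin at counter level under its centre, z up. Its wheels roll along its x; a pull knob sticks out 16 mm from its -x side. The flat panel on top, 55 mm above the counter, has four mortises 75 mm fore and aft (x) and 70 mm to either side (y) of the centre, each holding a castor.
- spoon_rest: Matte black ceramic spoon rest, loose, 0.55 kg: a round bowl, outside 132 mm at the rim and 18 mm high, flat inner floor about 100 mm wide and 6 mm above the counter, with a flat handle reaching out to 147 mm along its +x. Origin on the counter under the bowl's centre.
- measuring_cup: Steel measuring cup, 72 mm wide, 50 mm high, flat handle along its +y. Origin under its centre. Not part of the job.
- salt_jar: Glass jar with cork lid, 64 mm wide, 85 mm high. Origin under its centre. Not part of the job.
- castor_1: One of four castors, alike in looks; one binds, any of them may, and they change places. 95 g, resting in its mortise with 1 mm play. Grey housing: plug 46 x 26 mm, 12 mm deep; flange 58 (x) x 38 (y) x 3 mm lying on the panel; two upright cheeks 26 mm long (x), outer faces 23 mm apart (y), top 30 mm above the panel: grip across them. Origin: middle of flange underside, z up, axes as the tray's.
- tread_1 (a point): Highest point of castor_1's wheel tread, 41 mm above its origin and 11 mm above its cheeks. The wheel is 36 mm in diameter, 14 mm wide, between the cheeks, axle along y, with light lines across its dark tread. The tread is firm, about 20 N per mm pressed.
- wheel_1 (a joint): Turn of castor_1's wheel on its axle, rad; positive when the top of the tread moves to the castor's +x; starts within 0.2 of 0. A free-running wheel needs under 0.1 N at the tread and coasts on when let go; the binding one drags with about 5.5 N at the tread, stops at once and jams within 0.6 rad of 0.
- castor_2: A castor just like castor_1.
- tread_2 (a point): The same point on castor_2.
- wheel_2 (a joint): The same for castor_2's wheel.
- castor_3: A castor just like castor_1.
- tread_3 (a point): The same point on castor_3.
- wheel_3 (a joint): The same for castor_3's wheel.
- castor_4: A castor just like castor_1.
- tread_4 (a point): The same point on castor_4.
- wheel_4 (a joint): The same for castor_4's wheel.
Not all that is in view belongs to the job. Leave any blue or purple look-alike of the castor_1 alone.

How it is judged:
By the outcome, as a careful person would: the job done as asked, in the order asked, and still so for the second after the job is handed in, with the robot touching nothing.
It also fails if it takes over 61 s, if anything falls off the work surface, if the arm or the gripper's body presses on something with over 40 N, if the wrist force passes 120 N, or if a joint passes its speed limit or range.

## Working session

There is one attempt and no reset: what is moved stays moved. The work goes in short steps, Python scripts to look and compute and a tool call to move; the robot and the scene stay as the last step left them, time stands still between calls to the robot, and variables do not carry over. Pictures are saved under pics/ and viewed, and the job is handed in when it is done.

Besides the shell and the picture viewer there is one more tool, called after "Call:" in YAML: its name, and indented under it one key for each argument. carry_out: Moves the arm, as the interface text tells. Its arguments: {"type":"object","properties":{"targets":{"type":"array"},"grip_force":{"type":"number"}},"required":["targets"]}

```bash
ls; mkdir -p pics
cat > h.py <<'E'
import numpy as np, cv2
from plant import sense, viewer, arm
E
python3 - <<'E'
from h import *
s=sense(); print({k:np.round(v,3).tolist() for k,v in s.items()}); print(arm.nose_length)
import pickle
for n in ["side","top","wrist"]:
    c=viewer.camera(n); cv2.imwrite(f"pics/{n}0.png",c["frame"]); pickle.dump(c,open(f"{n}0.pkl","wb"))
    print(n,{k:np.round(v,3).tolist() for k,v in c.items() if k!="frame"})
E
```

```text
pics
{'time': 0.0, 'joints': [-1.105, 0.354, 1.634, 0.0, 1.155, -0.002], 'dq': [-0.0, 0.003, 0.001, 0.001, 0.001, -0.0], 'tau': [0.001, -60.525, -34.207, -0.0, 0.009, -0.0], 'position': [281.598, -557.371, 207.754], 'ee_rot': [-0.001, 0.973, 0.232, -0.0], 'contact_force': [-0.015, -0.788, 0.322], 'wrist_torque': [0.037, -0.065, -0.022], 'gripper_width': 85.304}
8.0
side {'fovy': 48.495, 'cx': 318.274, 'cy': 196.657, 'R': [[-0.988, -0.157, 0.004], [-0.1, 0.609, -0.787], [0.121, -0.777, -0.617]], 't': [557.293, 144.773, 974.155]}
top {'fovy': 44.576, 'cx': 313.882, 'cy': 198.574, 'R': [[-0.006, -1.0, 0.023], [-0.999, 0.005, -0.044], [0.044, -0.023, -0.999]], 't': [-16.468, 549.558, 1213.895]}
wrist {'fovy': 65.706, 'cx': 320.097, 'cy': 199.026, 'tool_from_camera': [[0.0, -0.961, -0.277, 70.861], [1.0, 0.0, -0.0, 0.667], [0.0, -0.277, 0.961, -165.778], [0.0, 0.0, 0.0, 1.0]]}
```

View pics/side0.png

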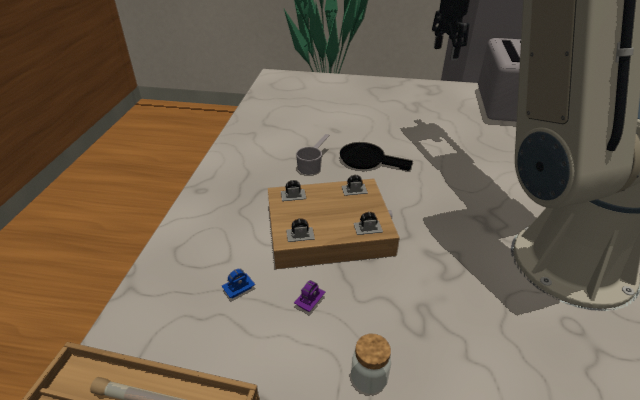

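View pics/top0.png

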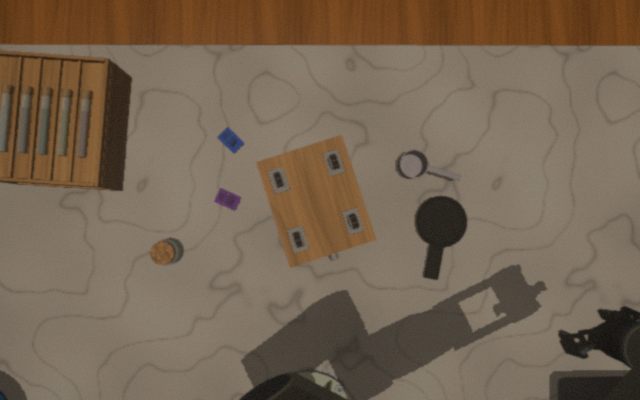

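View pics/wrist0.png

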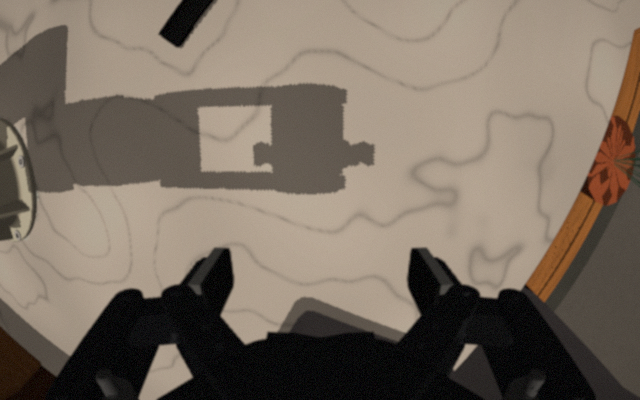

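Top view: the tray is at about (316,201) with its knob at (333,256). Castor candidates are grey at (279,180), (334,161), (352,220) and (297,239). The blue (231,140) and purple (228,199) look-alikes are to be left alone. The spoon rest bowl is at (441,221) with its handle at (432,262), the cup at (411,165) and the jar at (163,251). Next I measure.

```bash
cat >> h.py <<'E'
import pickle
def K(c): 
    f=200/np.tan(np.radians(c["fovy"]/2)); return f
def ray(c,p):
    f=K(c); d=np.array([(p[0]-c["cx"])/f,(p[1]-c["cy"])/f,1.]); R=np.array(c["R"]);t=np.array(c["t"])
    return -R.T@t, R.T@d
def onplane(c,p,z):
    o,d=ray(c,p); return o+d*(z-o[2])/d[2]
def proj(c,X):
    x=np.array(c["R"])@np.array(X)+np.array(c["t"]); return np.array([c["cx"],c["cy"]])+K(c)*x[:2]/x[2]
E
python3 - <<'E'
from h import *
c=pickle.load(open("top0.pkl","rb")); im=c["frame"]; hsv=cv2.cvtColor(im,cv2.COLOR_BGR2HSV)
m=((hsv[...,1]>75)&(hsv[...,0]<25)&(hsv[...,2]>70)).astype(np.uint8); 
roi=np.zeros_like(m); roi[125:280,250:390]=1; m*=roi
m=cv2.morphologyEx(m,cv2.MORPH_OPEN,np.ones((3,3)))
cs,_=cv2.findContours(m,cv2.RETR_EXTERNAL,cv2.CHAIN_APPROX_NONE); k=max(cs,key=cv2.contourArea)
r=cv2.minAreaRect(k); print(r); b=cv2.boxPoints(r); print([onplane(c,p,55).round(1).tolist() for p in b])
s=pickle.load(open("side0.pkl","rb"))
cv2.imwrite("pics/topz.png",cv2.resize(im[120:290,240:480],None,fx=3.3,fy=3.3,interpolation=cv2.INTER_CUBIC))
cv2.imwrite("pics/sidez.png",cv2.resize(s["frame"][130:280,250:420],None,fx=4,fy=4,interpolation=cv2.INTER_CUBIC))
# flange blobs: low saturation inside tray
hull=cv2.fillConvexPoly(np.zeros_like(m),cv2.convexHull(k),1); hull=cv2.erode(hull,np.ones((5,5)))
g=hull&(1-((hsv[...,1]>75)&(hsv[...,0]<25)).astype(np.uint8))
n,l,st,ce=cv2.connectedComponentsWithStats(g)
for i in range(1,n):
  if st[i,4]>40:
    print(st[i,4],ce[i].round(1),onplane(c,ce[i],62).round(1))
# spoon rest
d=((hsv[...,2]<45)).astype(np.uint8); roi=np.zeros_like(m); roi[185:285,405:480]=1; d*=roi
cs,_=cv2.findContours(d,cv2.RETR_EXTERNAL,cv2.CHAIN_APPROX_NONE); k=max(cs,key=cv2.contourArea)
d2=cv2.morphologyEx(d,cv2.MORPH_OPEN,cv2.getStructuringElement(cv2.MORPH_ELLIPSE,(25,25)))
cs,_=cv2.findContours(d2,cv2.RETR_EXTERNAL,cv2.CHAIN_APPROX_NONE); k=max(cs,key=cv2.contourArea)
(e,rad)=cv2.minEnclosingCircle(k); M=cv2.moments(k);print("bowl",e,rad,M['m10']/M['m00'],M['m01']/M['m00'],onplane(c,e,18),onplane(c,(M['m10']/M['m00'],M['m01']/M['m00']),18))
hd=onplane(c,(432,276),6);print(hd)
E
```

```text
((315.3499755859375, 200.55001831054688), (112.57707214355469, 92.02227783203125), 71.56504821777344)
[[637.9, 126.5, 55.0], [708.6, -86.4, 55.0], [447.7, -170.5, 55.0], [379.4, 41.2, 55.0]]
314 [333.3 162.3] [635. -66.  62.]
323 [278.5 180. ] [592.6  66.6  62. ]
297 [352.4 220.8] [ 493.2 -111.    62. ]
325 [297.7 238.9] [450.6  21.1  62. ]Traceback (most recent call last):
  File "<stdin>", line 22, in <module>
ValueError: max() iterable argument is empty
```

Run:
```python
from h import *
s=pickle.load(open("side0.pkl","rb")); im=s["frame"]; hsv=cv2.cvtColor(im,cv2.COLOR_BGR2HSV)
```

```text
(no output)
```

View pics/topz.png

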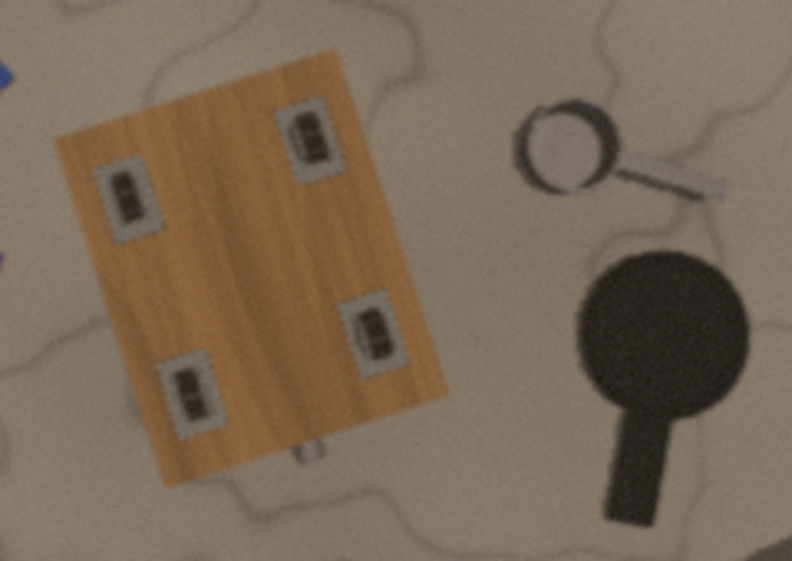

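View pics/sidez.png

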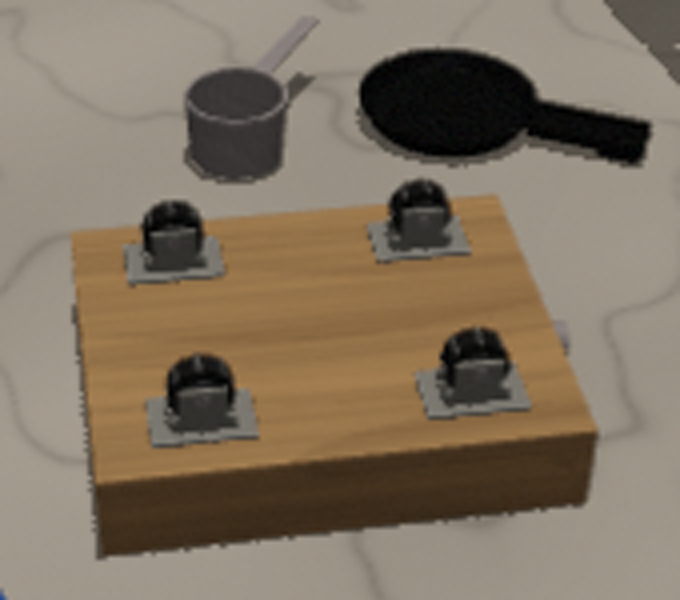

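Run:
```python
from h import *
c=pickle.load(open("top0.pkl","rb")); im=c["frame"]; hsv=cv2.cvtColor(im,cv2.COLOR_BGR2HSV)
# flange rects
for b in [(333,162),(278,180),(352,221),(298,239)]:
    w=np.zeros(im.shape[:2],np.uint8); cv2.circle(w,b,19,1,-1)
    g=w*(hsv[...,1]<65).astype(np.uint8); 
    n,l,st,ce=cv2.connectedComponentsWithStats(g); i=l[b[1]-12:b[1]+12,b[0]-9:b[0]+9]; i=np.bincount(i[i>0]).argmax()
    k=cv2.findContours((l==i).astype(np.uint8),cv2.RETR_EXTERNAL,cv2.CHAIN_APPROX_NONE)[0][0]
    r=cv2.minAreaRect(k); print(r,onplane(c,r[0],58).round(1))
print(hsv[221,441],hsv[262,432],hsv[150,400])
d=((im.max(2)<55)).astype(np.uint8); roi=np.zeros_like(d); roi[185:285,405:480]=1; d*=roi
d2=cv2.morphologyEx(d,cv2.MORPH_OPEN,cv2.getStructuringElement(cv2.MORPH_ELLIPSE,(25,25)))
k=max(cv2.findContours(d2,cv2.RETR_EXTERNAL,cv2.CHAIN_APPROX_NONE)[0],key=cv2.contourArea)
(e,rad)=cv2.minEnclosingCircle(k); M=cv2.moments(k);m=(M['m10']/M['m00'],M['m01']/M['m00']);print("bowl",e,rad,m,onplane(c,e,18),onplane(c,m,18))
# side: tray corners from panel mask
s=pickle.load(open("side0.pkl","rb"))
yaw=np.radians(17.8); C=np.array([542.9,-22.3]); R=np.array([[np.cos(yaw),-np.sin(yaw)],[np.sin(yaw),np.cos(yaw)]])
v=cv2.resize(s["frame"],None,fx=4,fy=4,interpolation=cv2.INTER_CUBIC)
t=cv2.resize(im,None,fx=4,fy=4,interpolation=cv2.INTER_CUBIC)
for cam,vv in((s,v),(c,t)):
  for q in [(135,110),(135,-110),(-135,110),(-135,-110)]:
    p=proj(cam,[*(C+R@q),55]); cv2.circle(vv,tuple(int(round(x*4+1.5)) for x in p),3,(0,255,0),-1)
  for q in [(75,70),(75,-70),(-75,70),(-75,-70)]:
    for z in (58,96):
      p=proj(cam,[*(C+R@q),z]); cv2.circle(vv,tuple(int(round(x*4+1.5)) for x in p),3,(0,0,255),-1)
cv2.imwrite("pics/sv.png",v[520:1100,1000:1680]); cv2.imwrite("pics/tv.png",t[500:1080,1000:1560])
```

```text
((333.25, 162.25001525878906), (22.768402099609375, 14.230249404907227), 71.56505584716797) [635.5 -66.1  58. ]
((278.5586853027344, 179.88790893554688), (22.788209915161133, 14.376855850219727), 72.6459732055664) [593.1  66.7  58. ]
((352.6000061035156, 220.80001831054688), (22.76839828491211, 14.546475410461426), 71.56504821777344) [ 493.1 -111.9   58. ]
((297.6499938964844, 238.9500274658203), (23.084627151489258, 14.546475410461426), 71.56504821777344) [450.3  21.2  58. ]
[19 68 41] [18 55 46] [ 17  51 129]
bowl (440.2272644042969, 221.68182373046875) 25.41606903076172 (440.72762406675446, 221.4590250329381) [ 489.47817195 -336.47151203   18.        ] [ 490.02912252 -337.74591225   18.        ]
```

View pics/sv.png

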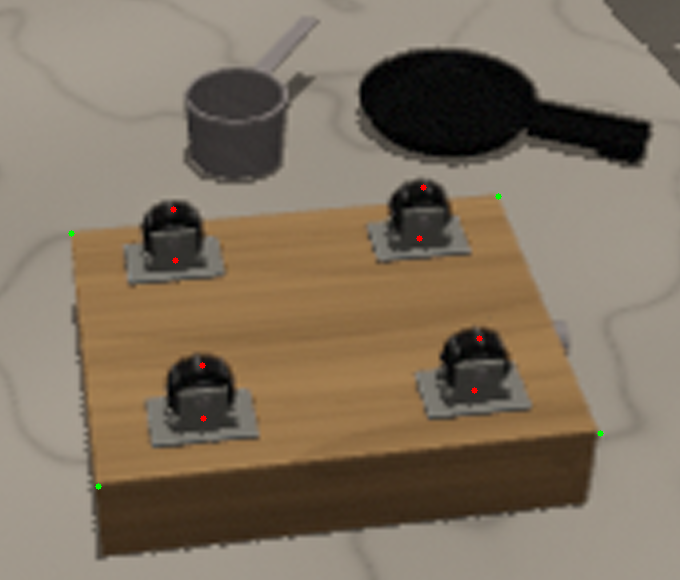

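View pics/tv.png

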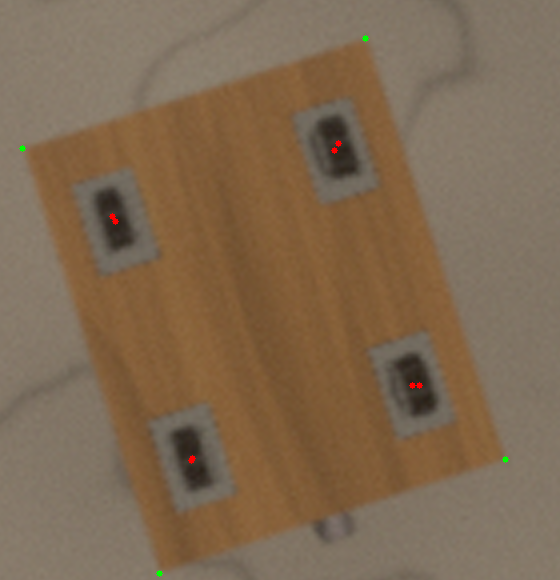

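Tray model (centre 543,-22.5, yaw 17.8°) fits both views to about 1 mm. Candidates: the four grey/black castors on the tray (the job), versus the blue and purple ones on the counter (excluded). First I reach for the near -y castor, at about (493,-112).

Call:
carry_out:
  targets: [1.5,3.2,-0.3,0,0,-4.5,1,1.5,3.2,-0.3,0,0,-4.5,1,1.5,3.2,-0.3,0,0,0,1,1.5,3.2,-0.3,0,0,0,1,1.5,3.2,-0.3,0,0,0,1,1.5,3.2,-0.3,0,0,0,1,1.5,3.2,-0.3,0,0,0,1,1.5,3.2,-0.3,0,0,0,1]
  grip_force: 30

```text
time: 0.82
position: [402.1, -300.2, 184.3]
ee_rot: [-0.0, 0.988, 0.155, -0.0]
contact_force: [0.7, 0.2, 1.2]
gripper_width: -0.2
```

Call:
carry_out:
  targets: [1.5,3.2,-0.3,0,0,0,1,1.5,3.2,-0.3,0,0,0,1,1.5,3.2,-0.3,0,0,0,1,1.5,3.2,-0.3,0,0,0,1,1.5,3.2,-0.3,0,0,0,1,1.5,3.1,-0.3,0,0,0,1,0,0,0,0,0,0,1]

```text
time: 1.4
position: [493.6, -106.4, 166.0]
ee_rot: [-0.001, 0.988, 0.156, 0.0]
contact_force: [-0.5, -0.3, 0.6]
gripper_width: 0.4
```

Run:
```python
from h import *
s=sense(); print({k:np.round(v,3).tolist() for k,v in s.items()})
c=viewer.camera("wrist"); cv2.imwrite("pics/w1.png",c["frame"]); pickle.dump((s,c),open("w1.pkl","wb"))
```

```text
{'time': 1.4, 'joints': [-0.216, 0.215, 1.929, 0.002, 0.997, 1.04], 'dq': [-0.075, -0.014, 0.014, -0.042, 0.017, -0.105], 'tau': [1.929, -46.547, -30.318, 0.178, -0.002, 1.065], 'position': [493.586, -106.369, 166.022], 'ee_rot': [-0.001, 0.988, 0.156, 0.0], 'contact_force': [-0.52, -0.27, 0.627], 'wrist_torque': [0.027, -0.028, 0.032], 'gripper_width': 0.375}
```

View pics/w1.png

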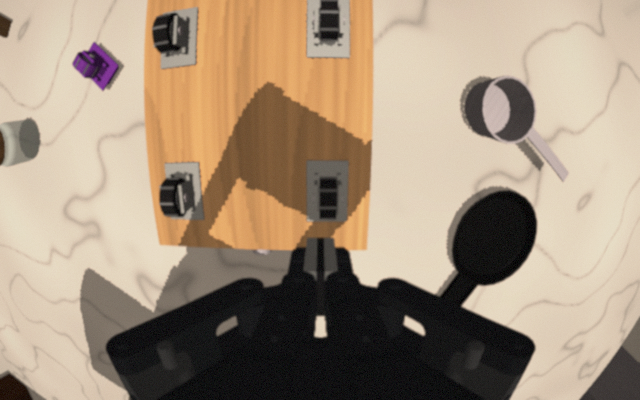

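Wrist view: castor C's wheel is at (328,198), just right of the closed fingertips (320,245). The light tread lines are visible. I descend to just above the tread.

Call:
carry_out:
  targets: [-0.3,-0.2,-1.4,0,0,0,1,-0.3,-0.2,-1.4,0,0,0,1,-0.1,0,-1.3,0,0,0,1,0,0,-1.2,0,0,0,1,0,0,0,0,0,0,1,0,0,0,0,0,0,1]

```text
time: 1.95
position: [484.0, -115.5, 113.2]
ee_rot: [-0.0, 0.988, 0.154, -0.001]
contact_force: [0.3, -0.2, 0.3]
gripper_width: 0.0
```

```bash
cat >> h.py <<'E'
def st():
    s=sense(); print(round(s["time"],2),s["position"].round(2) if hasattr(s["position"],'round') else np.round(s["position"],2),"F",np.round(s["contact_force"],2),"w",round(float(s["gripper_width"]),1)); return s
E
python3 - <<'E'
from h import *
s=st(); print(np.round(s["wrist_torque"],3))
for n in ("wrist","side"):
    c=viewer.camera(n); f=c["frame"]
    if n=="side": f=cv2.resize(f[150:270,250:420],None,fx=4,fy=4,interpolation=cv2.INTER_CUBIC)
    cv2.imwrite(f"pics/{n}2.png",f)
E
```

```text
1.95 [ 484.03 -115.5   113.2 ] F [ 0.3  -0.19  0.32] w 0.0
[-0.037  0.011 -0.019]
```

View pics/side2.png

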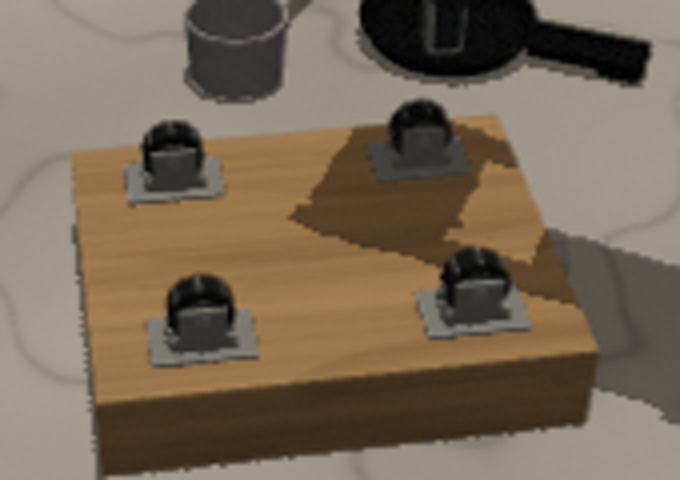

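View pics/wrist2.png

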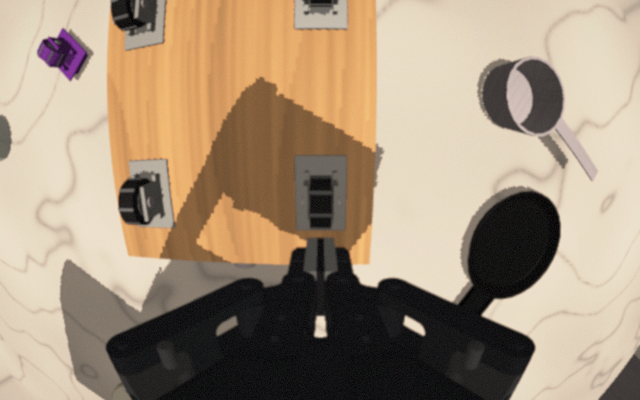

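Run:
```python
from h import *
c=pickle.load(open("side0.pkl","rb"))
print(proj(c,[484,-115.5,105]),proj(c,[493,-112,96]))
c=viewer.camera("side"); f=cv2.resize(c["frame"][60:220,280:460],None,fx=4.4,fy=3.7,interpolation=cv2.INTER_CUBIC); f=np.clip(f.astype(float)*1.8,0,255).astype(np.uint8);cv2.imwrite("pics/side3.png",f)
```

```text
[359.3638329  172.88541223] [355.25002666 176.44936476]
```

View pics/side3.png

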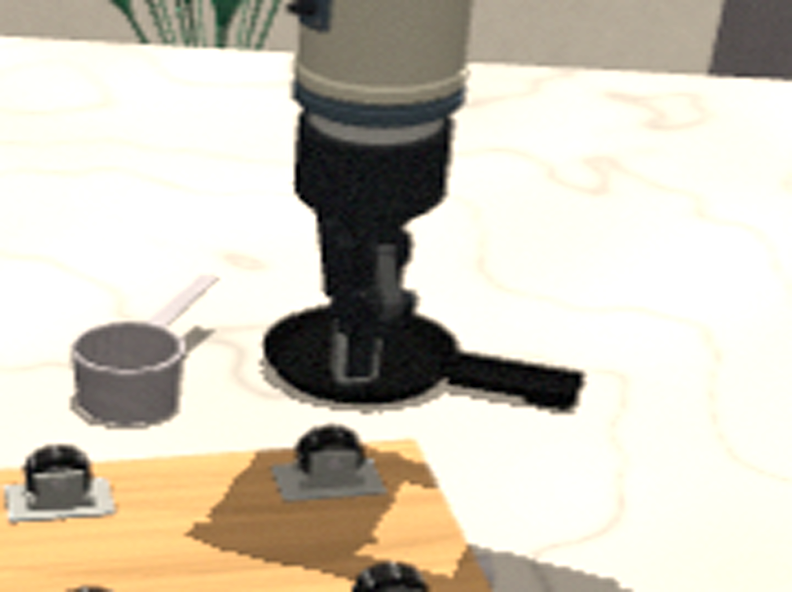

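Run:
```python
from h import *
c=pickle.load(open("side0.pkl","rb"))
for z in (199,208,213,230): print(z,proj(c,[281.6,-557.4,z]))
for z in (105,113,131): print(z,proj(c,[484,-115.5,z]))
s,w=pickle.load(open("w1.pkl","rb"))
T=np.linalg.inv(np.array(w["tool_from_camera"])); f=200/np.tan(np.radians(w["fovy"]/2)); print("f",f)
def pw(X):
    p=T@np.array([*X,1.]); r=np.hypot(p[0],p[1]); th=np.arctan2(r,p[2]); return w["cx"]+f*th*p[0]/r, w["cy"]+f*th*p[1]/r
for X in [(0,0,8),(11,0,8),(-11,0,8),(11,0,-8),(11,0,-15),(0,0,-11)]: print(X,np.round(pw(X),1))
i=cv2.resize(c["frame"][0:80,400:500],None,fx=6,fy=6); cv2.imwrite("pics/s0z.png",np.clip(i*1.6,0,255).astype(np.uint8))
i=cv2.resize(w["frame"][220:300,270:370],None,fx=6,fy=6); cv2.imwrite("pics/w1z.png",np.clip(i*1.6,0,255).astype(np.uint8))
print(s["position"], proj(c,[489.8,-336.5,18]))
```

```text
199 [442.04324686  68.91592916]
208 [442.57871872  65.98135652]
213 [442.87816457  64.3402888 ]
230 [443.90691459  58.70237974]
105 [359.3638329  172.88541223]
113 [359.56987808 170.11925883]
131 [360.04061925 163.799566  ]
f 309.70691628693146
(0, 0, 8) [319.3 232.2]
(11, 0, 8) [319.3 215. ]
(-11, 0, 8) [319.3 248.6]
(11, 0, -8) [319.2 224.6]
(11, 0, -15) [319.1 229.3]
(0, 0, -11) [319.2 245.2]
[ 493.58590783 -106.36894303  166.0224641 ] [362.04031918 154.01075065]
```

View pics/s0z.png

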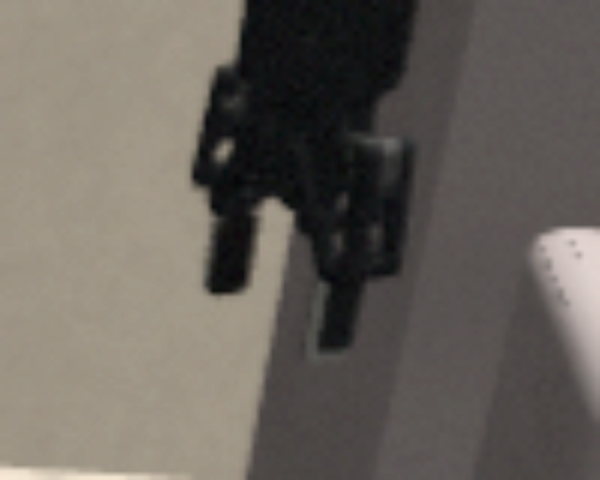

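View pics/w1z.png

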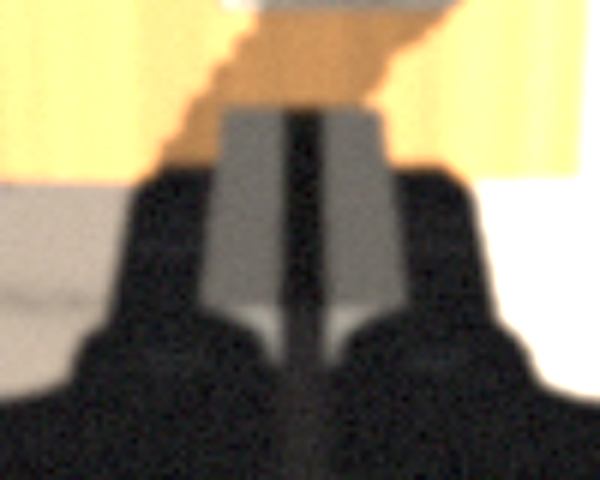

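```bash
cat >> h.py <<'E'
from scipy.spatial.transform import Rotation as Ro
def projw(w,s,X):
    q=s["ee_rot"]; Rt=Ro.from_quat([q[1],q[2],q[3],q[0]]).as_matrix()
    xt=Rt.T@(np.array(X,float)-np.array(s["position"]))
    p=np.linalg.inv(np.array(w["tool_from_camera"]))@np.array([*xt,1.]); f=200/np.tan(np.radians(w["fovy"]/2))
    r=np.hypot(p[0],p[1]); th=np.arctan2(r,p[2]); return np.array([w["cx"]+f*th*p[0]/r, w["cy"]+f*th*p[1]/r])
Cen=np.array([543.,-22.5]); YAW=np.radians(17.8); RT=np.array([[np.cos(YAW),-np.sin(YAW)],[np.sin(YAW),np.cos(YAW)]])
def tw(x,y,z): return np.array([*(Cen+RT@[x,y]),z])
E
python3 - <<'E'
from h import *
s=st(); w=viewer.camera("wrist"); im=cv2.resize(w["frame"],None,fx=2,fy=2,interpolation=cv2.INTER_CUBIC)
for q in [(75,-70),(-75,-70),(-75,70)]:
    for dx in(-29,29):
        for dy in (-19,19):
            p=projw(w,s,tw(q[0]+dx,q[1]+dy,58)); cv2.circle(im,tuple(int(round(2*x+.5)) for x in p),3,(0,0,255),-1)
    p=projw(w,s,tw(q[0],q[1],96)); cv2.circle(im,tuple(int(round(2*x+.5)) for x in p),3,(0,255,0),-1)
for q in [(-135,110),(-135,-110)]:
    p=projw(w,s,tw(*q,55)); cv2.circle(im,tuple(int(round(2*x+.5)) for x in p),3,(255,0,0),-1)
cv2.imwrite("pics/w4.png",im[0:560,200:900])
E
```

```text
2.1 [ 485.31 -115.39  114.3 ] F [-0.09 -0.5  -0.06] w 0.0
```

View pics/w4.png

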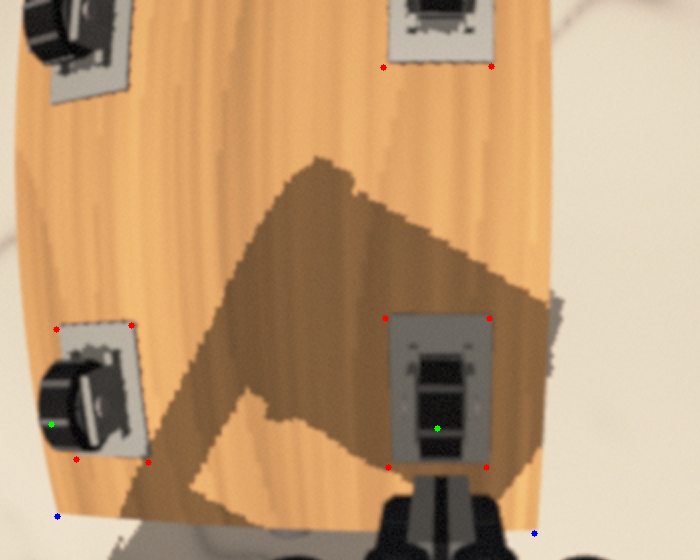

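The wrist projection agrees with the tray model to about 3 mm. The drawn fingertips look roughly 25 mm shorter than stated, so I will find the tread by touch, in small steps.

Call:
carry_out:
  targets: [0,0,-0.2,0,0,0,1,0,0,-0.2,0,0,0,1,0,0,-0.2,0,0,0,1,0,0,-0.1,0,0,0,1,0,0,-0.05,0,0,0,1,0,0,-0.05,0,0,0,1,0,0,0,0,0,0,1]

```text
time: 2.73
position: [484.8, -114.8, 105.4]
ee_rot: [-0.0, 0.988, 0.155, -0.0]
contact_force: [0.9, 1.0, -0.2]
gripper_width: 0.3
```

```bash
python3 -c "
from h import *
st()"
```

```text
2.73 [ 484.79 -114.81  105.38] F [ 0.94  0.97 -0.19] w 0.3
```

Call:
carry_out:
  targets: [0,0,-0.04,0,0,0,1,0,0,-0.04,0,0,0,1]

```text
time: 2.9
position: [484.9, -114.9, 104.7]
ee_rot: [0.0, 0.988, 0.155, 0.0]
contact_force: [0.2, -0.4, -0.3]
gripper_width: 0.4
```

Call:
carry_out:
  targets: [0,0,-0.04,0,0,0,1,0,0,-0.04,0,0,0,1]

```text
time: 3.07
position: [484.8, -114.8, 103.9]
ee_rot: [-0.0, 0.988, 0.155, 0.0]
contact_force: [-0.1, -0.4, 0.1]
gripper_width: 0.2
```

Call:
carry_out:
  targets: [0,0,-0.04,0,0,0,1,0,0,-0.04,0,0,0,1]

```text
time: 3.23
position: [484.8, -114.8, 103.0]
ee_rot: [-0.0, 0.988, 0.155, 0.0]
contact_force: [0.1, -0.7, -0.1]
gripper_width: 0.2
```

Call:
carry_out:
  targets: [0,0,-0.04,0,0,0,1,0,0,-0.04,0,0,0,1]

```text
time: 3.4
position: [484.8, -114.9, 102.2]
ee_rot: [-0.0, 0.988, 0.155, -0.0]
contact_force: [0.0, 0.0, -1.0]
gripper_width: 0.2
```

Call:
carry_out:
  targets: [0,0,-0.04,0,0,0,1,0,0,-0.04,0,0,0,1]

```text
time: 3.57
position: [484.8, -114.8, 101.4]
ee_rot: [-0.0, 0.988, 0.155, -0.0]
contact_force: [1.1, 0.6, -0.0]
gripper_width: 0.2
```

Run:
```python
from h import *
s=st(); w=viewer.camera("wrist"); cv2.imwrite("pics/w5.png",cv2.resize(w["frame"][130:290,220:420],None,fx=4,fy=3.7,interpolation=cv2.INTER_CUBIC))
w=viewer.camera("side"); f=cv2.resize(w["frame"][100:220,300:420],None,fx=5,fy=5,interpolation=cv2.INTER_CUBIC); cv2.imwrite("pics/s5.png",np.clip(f*1.7,0,255).astype(np.uint8))
```

```text
3.57 [ 484.8  -114.84  101.41] F [ 1.13  0.64 -0.01] w 0.2
```

View pics/w5.png

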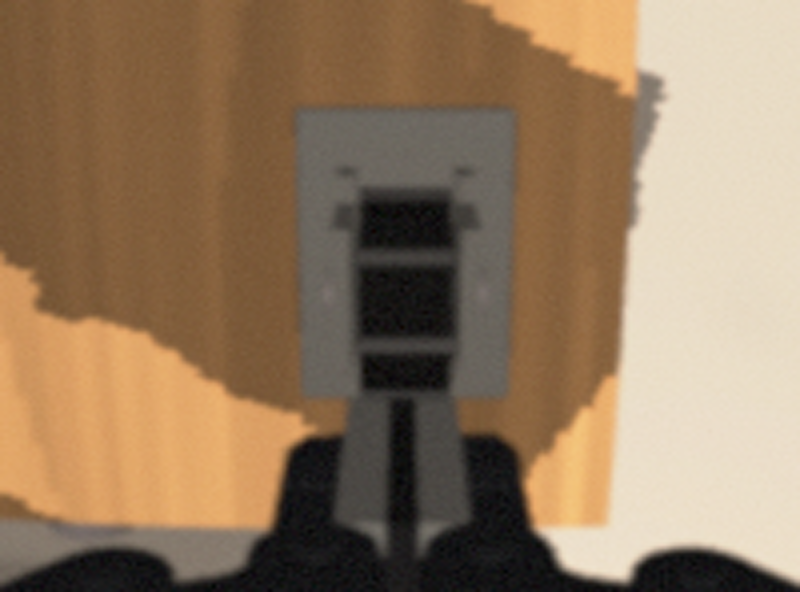

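View pics/s5.png

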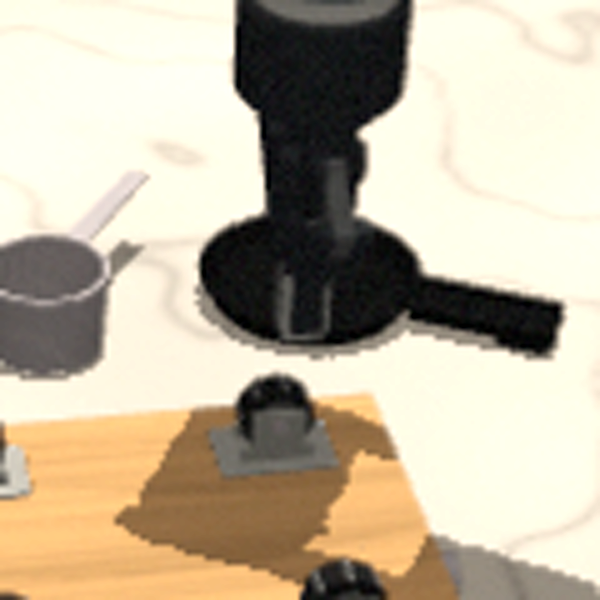

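Side view: the tip is at (361,167.6), which puts it at z≈120. The real fingertips are therefore about 18 mm *behind* the reported TCP, not 8 mm ahead. I expect contact at TCP z≈77 and continue down.

Call:
carry_out:
  targets: [0,0,-0.4,0,0,0,1,0,0,-0.4,0,0,0,1,0,0,-0.4,0,0,0,1,0,0,-0.2,0,0,0,1,0,0,-0.1,0,0,0,1,0,0,0,0,0,0,1]

```text
time: 4.17
position: [484.5, -114.8, 86.1]
ee_rot: [-0.0, 0.988, 0.155, -0.0]
contact_force: [-1.1, -0.3, 0.6]
gripper_width: -0.1
```

Run:
```python
from h import *
s=st(); 
w=viewer.camera("side"); f=cv2.resize(w["frame"][100:220,300:420],None,fx=5,fy=5,interpolation=cv2.INTER_CUBIC); cv2.imwrite("pics/s6.png",np.clip(f*1.7,0,255).astype(np.uint8))
```

```text
4.17 [ 484.53 -114.79   86.06] F [-1.13 -0.27  0.61] w -0.1
```

View pics/s6.png

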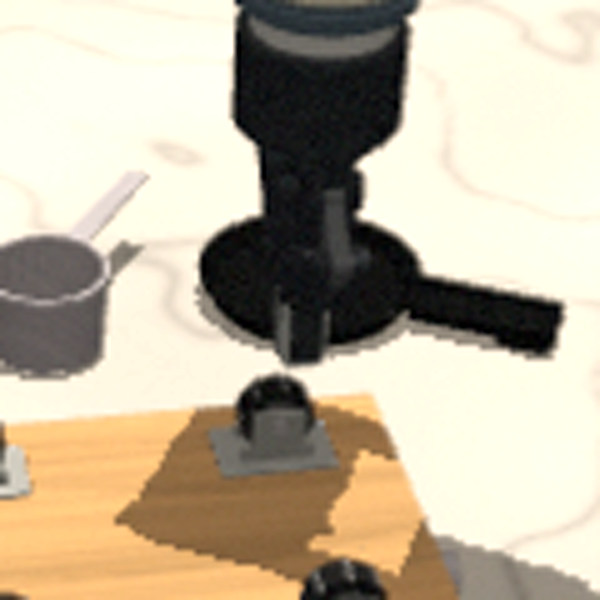

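Call:
carry_out:
  targets: [0,0,-0.2,0,0,0,1,0,0,-0.2,0,0,0,1,0,0,-0.1,0,0,0,1,0,0,-0.05,0,0,0,1,0,0,0,0,0,0,1]

```text
time: 4.63
position: [484.7, -114.8, 80.8]
ee_rot: [-0.0, 0.988, 0.155, -0.0]
contact_force: [0.6, 0.3, -1.1]
gripper_width: 0.2
```

Call:
carry_out:
  targets: [0,0,-0.04,0,0,0,1,0,0,-0.02,0,0,0,1]

```text
time: 4.8
position: [484.9, -114.8, 80.4]
ee_rot: [0.0, 0.988, 0.155, 0.0]
contact_force: [0.2, -0.2, 0.6]
gripper_width: -0.0
```

Call:
carry_out:
  targets: [0,0,-0.03,0,0,0,1,0,0,-0.02,0,0,0,1]

```text
time: 4.97
position: [484.9, -114.9, 79.9]
ee_rot: [0.0, 0.988, 0.155, 0.0]
contact_force: [0.3, 0.1, 0.7]
gripper_width: -0.1
```

Call:
carry_out:
  targets: [0,0,-0.03,0,0,0,1,0,0,-0.02,0,0,0,1]

```text
time: 5.13
position: [484.9, -114.9, 79.4]
ee_rot: [0.0, 0.988, 0.155, 0.0]
contact_force: [0.1, 0.2, -0.0]
gripper_width: 0.1
```

Call:
carry_out:
  targets: [0,0,-0.03,0,0,0,1,0,0,-0.03,0,0,0,1]

```text
time: 5.3
position: [484.8, -114.9, 78.8]
ee_rot: [0.0, 0.988, 0.155, 0.0]
contact_force: [-0.0, -0.2, 0.4]
gripper_width: 0.0
```

Call:
carry_out:
  targets: [0,0,-0.03,0,0,0,1,0,0,-0.03,0,0,0,1]

```text
time: 5.47
position: [484.8, -114.9, 78.1]
ee_rot: [-0.0, 0.988, 0.155, -0.0]
contact_force: [-0.5, 1.0, -0.1]
gripper_width: 0.3
```

Call:
carry_out:
  targets: [0,0,-0.03,0,0,0,1,0,0,-0.02,0,0,0,1]

```text
time: 5.63
position: [484.8, -114.8, 77.6]
ee_rot: [0.0, 0.988, 0.155, -0.0]
contact_force: [0.5, -0.2, 0.2]
gripper_width: 0.3
```

Call:
carry_out:
  targets: [0,0,-0.03,0,0,0,1,0,0,-0.02,0,0,0,1]

```text
time: 5.8
position: [484.8, -114.9, 77.1]
ee_rot: [-0.0, 0.988, 0.155, -0.0]
contact_force: [0.2, -0.8, 0.1]
gripper_width: 0.2
```

Run:
```python
from h import *
s=st(); 
w=viewer.camera("side"); f=cv2.resize(w["frame"][130:210,310:410],None,fx=7,fy=7,interpolation=cv2.INTER_CUBIC); cv2.imwrite("pics/s7.png",np.clip(f*1.7,0,255).astype(np.uint8))
```

```text
5.8 [ 484.81 -114.87   77.13] F [ 0.16 -0.77  0.06] w 0.2
```

View pics/s7.png

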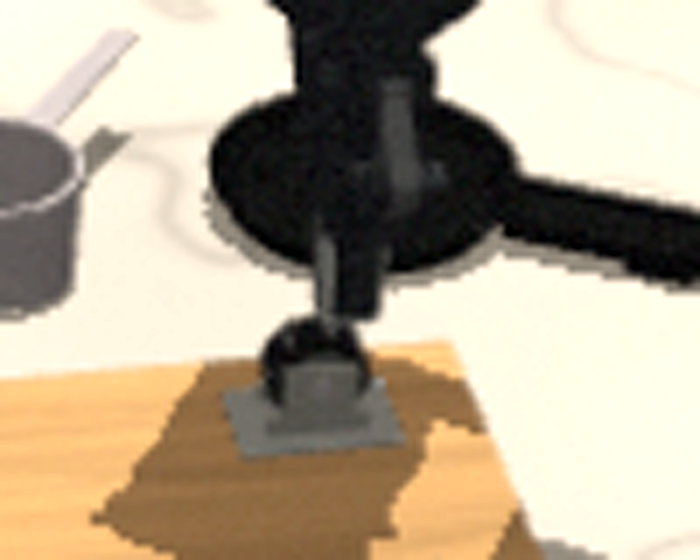

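The tip is now just over the tread at (355,176).

Call:
carry_out:
  targets: [0,0,-0.03,0,0,0,1,0,0,0,0,0,0,1]

```text
time: 6.02
position: [484.8, -114.9, 76.9]
ee_rot: [-0.0, 0.988, 0.155, -0.0]
contact_force: [-0.3, 0.5, -0.7]
gripper_width: -0.5
```

Call:
carry_out:
  targets: [0,0,-0.03,0,0,0,1,0,0,0,0,0,0,1]

```text
time: 6.18
position: [484.8, -114.9, 76.5]
ee_rot: [-0.0, 0.988, 0.155, 0.0]
contact_force: [0.7, -0.1, -1.0]
gripper_width: -0.3
```

Call:
carry_out:
  targets: [0,0,-0.03,0,0,0,1,0,0,0,0,0,0,1]

```text
time: 6.35
position: [484.8, -114.8, 76.2]
ee_rot: [-0.0, 0.988, 0.155, -0.0]
contact_force: [0.7, -1.2, 0.0]
gripper_width: 0.0
```

Call:
carry_out:
  targets: [0,0,-0.03,0,0,0,1,0,0,0,0,0,0,1]

```text
time: 6.52
position: [484.8, -114.9, 75.9]
ee_rot: [-0.0, 0.988, 0.155, -0.0]
contact_force: [0.0, -0.0, 0.2]
gripper_width: 0.2
```

Call:
carry_out:
  targets: [0,0,-0.03,0,0,0,1,0,0,0,0,0,0,1]

```text
time: 6.68
position: [484.8, -114.9, 75.6]
ee_rot: [-0.0, 0.988, 0.155, -0.0]
contact_force: [-1.5, 0.3, 0.1]
gripper_width: 0.3
```

Call:
carry_out:
  targets: [0,0,-0.03,0,0,0,1,0,0,0,0,0,0,1]

```text
time: 6.85
position: [484.8, -114.8, 75.4]
ee_rot: [-0.0, 0.988, 0.155, 0.0]
contact_force: [-0.1, 0.5, 0.1]
gripper_width: -0.2
```

Call:
carry_out:
  targets: [0,0,-0.03,0,0,0,1,0,0,0,0,0,0,1]

```text
time: 7.02
position: [484.8, -114.8, 75.0]
ee_rot: [-0.0, 0.988, 0.155, -0.0]
contact_force: [-0.0, 0.4, -1.6]
gripper_width: -0.0
```

Run:
```python
from h import *
s=st(); 
w=viewer.camera("side"); f=cv2.resize(w["frame"][130:210,310:410],None,fx=7,fy=7,interpolation=cv2.INTER_CUBIC); cv2.imwrite("pics/s8.png",np.clip(f*1.7,0,255).astype(np.uint8))
```

```text
7.02 [ 484.8  -114.83   75.03] F [-0.04  0.41 -1.56] w -0.0
```

View pics/s8.png

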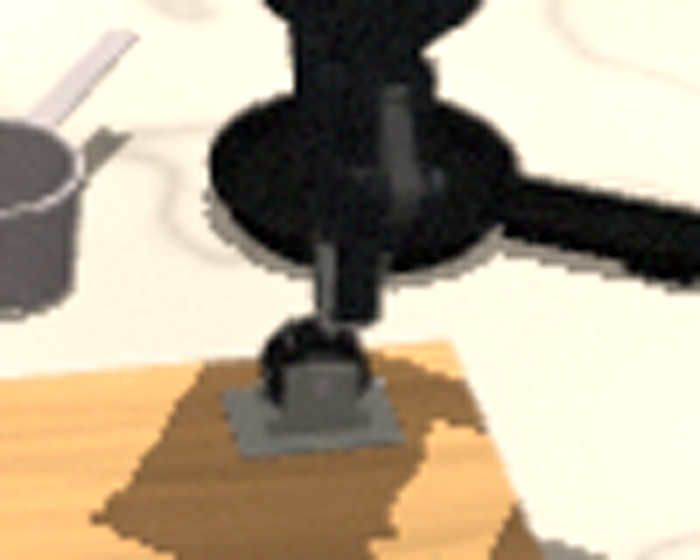

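Call:
carry_out:
  targets: [0.4,0.12,0,0,0,0,1,0,0,-0.03,0,0,0,1,0,0,0,0,0,0,1]

```text
time: 7.32
position: [489.2, -113.6, 74.8]
ee_rot: [0.0, 0.988, 0.155, 0.0]
contact_force: [-0.3, 0.6, -0.9]
gripper_width: -0.3
```

Call:
carry_out:
  targets: [0,0,-0.03,0,0,0,1,0,0,0,0,0,0,1]

```text
time: 7.48
position: [488.7, -113.6, 74.4]
ee_rot: [-0.0, 0.988, 0.155, -0.0]
contact_force: [-0.2, -0.6, -0.1]
gripper_width: 0.4
```

Call:
carry_out:
  targets: [0,0,-0.03,0,0,0,1,0,0,0,0,0,0,1]

```text
time: 7.65
position: [488.8, -113.7, 74.1]
ee_rot: [-0.0, 0.988, 0.155, -0.0]
contact_force: [-0.3, 0.7, -0.4]
gripper_width: -0.1
```

Call:
carry_out:
  targets: [0,0,-0.03,0,0,0,1,0,0,0,0,0,0,1]

```text
time: 7.82
position: [488.8, -113.6, 73.8]
ee_rot: [-0.0, 0.988, 0.155, -0.0]
contact_force: [0.2, -0.3, -0.5]
gripper_width: -0.1
```

Run:
```python
from h import *
s=st(); 
w=viewer.camera("wrist"); cv2.imwrite("pics/w9.png",cv2.resize(w["frame"][130:290,220:420],None,fx=4,fy=3.7,interpolation=cv2.INTER_CUBIC))
w=viewer.camera("side"); f=cv2.resize(w["frame"][150:210,320:395],None,fx=10,fy=9.8,interpolation=cv2.INTER_CUBIC); cv2.imwrite("pics/s9.png",np.clip(f*1.9,0,255).astype(np.uint8))
```

```text
7.82 [ 488.76 -113.65   73.83] F [ 0.18 -0.26 -0.48] w -0.1
```

View pics/s9.png

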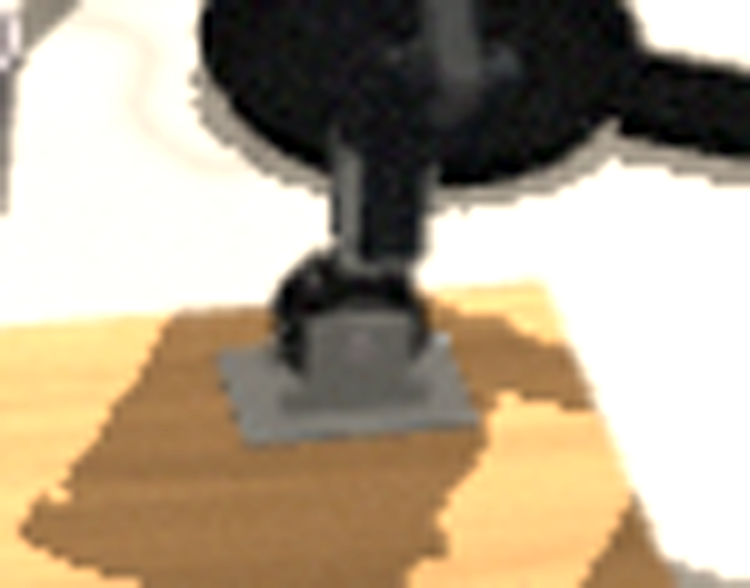

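View pics/w9.png

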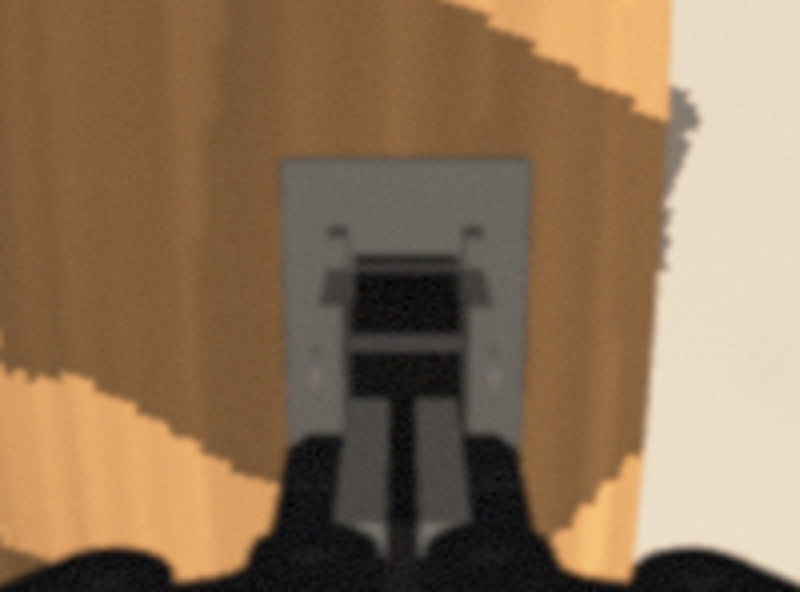

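Call:
carry_out:
  targets: [0,0,-0.03,0,0,0,1,0,0,0,0,0,0,1]

```text
time: 8.08
position: [488.8, -113.7, 73.6]
ee_rot: [0.0, 0.988, 0.155, -0.0]
contact_force: [0.0, 0.2, 0.1]
gripper_width: 0.2
```

Call:
carry_out:
  targets: [0,0,-0.03,0,0,0,1,0,0,0,0,0,0,1]

```text
time: 8.25
position: [488.9, -113.6, 73.3]
ee_rot: [0.0, 0.988, 0.155, 0.0]
contact_force: [0.7, 0.5, 0.1]
gripper_width: 0.1
```

Call:
carry_out:
  targets: [0,0,-0.03,0,0,0,1,0,0,0,0,0,0,1]

```text
time: 8.42
position: [489.1, -113.6, 73.2]
ee_rot: [0.0, 0.988, 0.155, 0.0]
contact_force: [-0.4, 0.4, 2.1]
gripper_width: -0.2
```

Call:
carry_out:
  targets: [0,0,-0.03,0,0,0,1,0,0,0,0,0,0,1]

```text
time: 8.58
position: [489.3, -113.6, 73.1]
ee_rot: [0.0, 0.988, 0.155, 0.0]
contact_force: [-0.7, 1.5, 5.8]
gripper_width: -0.0
```

Contact: Fz = 5.8 N at TCP z = 73.1. I now stroke along the tray's +x and feel the drag.

Call:
carry_out:
  targets: [0.19,0.06,0,0,0,0,1,0.19,0.06,0,0,0,0,1]

```text
time: 8.75
position: [493.0, -112.4, 73.1]
ee_rot: [0.0, 0.988, 0.155, 0.0]
contact_force: [0.2, 0.5, 5.8]
gripper_width: 0.1
```

Call:
carry_out:
  targets: [0.19,0.06,0,0,0,0,1,0.19,0.06,0,0,0,0,1]

```text
time: 8.92
position: [496.9, -111.2, 73.1]
ee_rot: [0.0, 0.988, 0.155, 0.0]
contact_force: [-0.1, 0.4, 6.0]
gripper_width: -0.1
```

Call:
carry_out:
  targets: [0.19,0.06,0,0,0,0,1,0.19,0.06,0,0,0,0,1]

```text
time: 9.08
position: [500.7, -110.0, 73.1]
ee_rot: [0.0, 0.988, 0.155, 0.0]
contact_force: [-0.2, 0.6, 6.3]
gripper_width: -0.1
```

There is no tangential drag under 6 N of normal force, so castor C (near, -y) runs free. I finish the stroke with a flick, then give it a second full stroke the same way.

Call:
carry_out:
  targets: [0.57,0.18,0,0,0,0,1,0.57,0.18,0,0,0,0,1,0,0,0.8,0,0,0,1,-1.27,-0.41,0,0,0,0,1,-1.27,-0.41,0,0,0,0,1,-1.27,-0.41,0,0,0,0,1,0,0,0,0,0,0,1]

```text
time: 9.67
position: [469.1, -119.1, 80.1]
ee_rot: [-0.001, 0.988, 0.154, -0.002]
contact_force: [0.2, -0.2, -0.7]
gripper_width: 0.2
```

Run:
```python
from h import *
s=st(); fs=[]
for i in range(3):
  w=viewer.camera("wrist"); fs.append(cv2.resize(w["frame"][150:260,280:370],None,fx=2.9,fy=4,interpolation=cv2.INTER_CUBIC))
cv2.imwrite("pics/w10.png",np.hstack(fs)); st()
```

```text
9.67 [ 469.12 -119.11   80.14] F [ 0.15 -0.17 -0.68] w 0.2
9.82 [ 473.24 -119.08   80.85] F [-0.87 -0.37  0.29] w -0.1
```

View pics/w10.png

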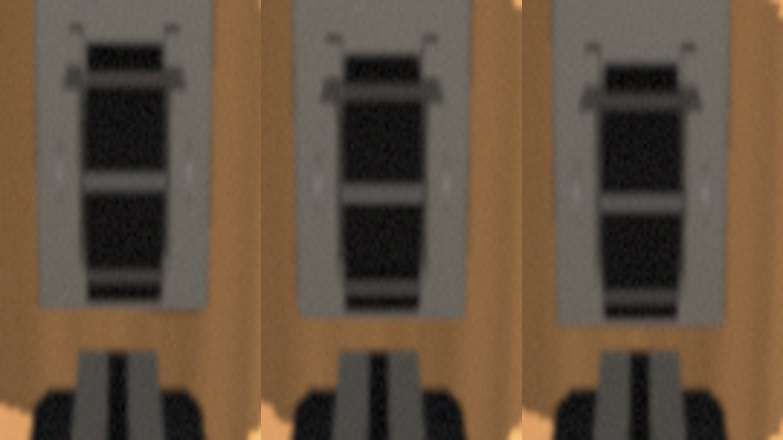

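Call:
carry_out:
  targets: [0,0,-0.8,0,0,0,1,0,0,0,0,0,0,1,0.76,0.24,0,0,0,0,1,0.76,0.24,0,0,0,0,1,0.76,0.24,0,0,0,0,1]

```text
time: 10.23
position: [497.8, -110.9, 73.2]
ee_rot: [-0.0, 0.988, 0.155, 0.0]
contact_force: [-0.7, 2.8, 6.9]
gripper_width: -0.0
```

Call:
carry_out:
  targets: [0.76,0.24,0,0,0,0,1,0.76,0.24,0,0,0,0,1,0.76,0.24,0.8,0,0,0,1,0,0,0,0,0,0,1]

```text
time: 10.57
position: [521.8, -104.1, 81.9]
ee_rot: [0.0, 0.988, 0.155, 0.001]
contact_force: [0.5, -0.5, 0.4]
gripper_width: 0.3
```

Run:
```python
from h import *
s=st(); fs=[]
for i in range(3):
  w=viewer.camera("side"); fs.append(cv2.resize(w["frame"][165:205,330:380],None,fx=5,fy=8,interpolation=cv2.INTER_CUBIC))
cv2.imwrite("pics/s10.png",np.clip(np.hstack(fs)*1.6,0,255).astype(np.uint8)); st()
```

```text
10.57 [ 521.8  -104.12   81.89] F [ 0.5  -0.55  0.37] w 0.3
10.72 [ 519.01 -104.28   80.71] F [-0.35 -0.35  0.8 ] w -0.1
```

View pics/s10.png

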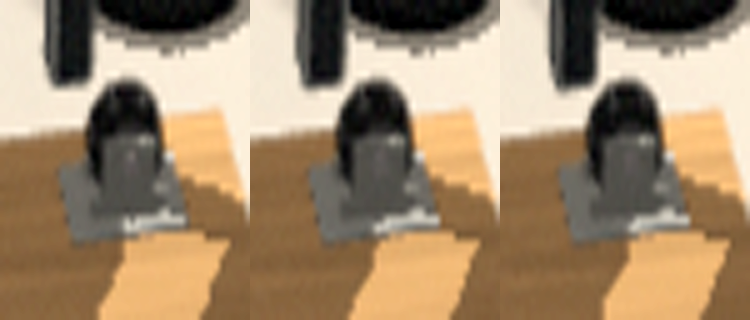

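Castor C is free and has been spun on about 2 rad. Next is the far -y castor B at (635.8,-66.2).

Call:
carry_out:
  targets: [2.2,0.72,0.3,0,0,0,1,2.2,0.72,0,0,0,0,1,2.2,0.72,0,0,0,0,1,2.2,0.72,0,0,0,0,1,2.2,0.72,-0.3,0,0,0,1,0,0,-0.3,0,0,0,1,0,0,-0.1,0,0,0,1,0,0,0,0,0,0,1]

```text
time: 11.38
position: [627.4, -68.5, 75.8]
ee_rot: [-0.0, 0.988, 0.155, -0.001]
contact_force: [-0.4, 0.5, -0.6]
gripper_width: 0.1
```

Call:
carry_out:
  targets: [0,0,-0.05,0,0,0,1,0,0,-0.05,0,0,0,1,0,0,0,0,0,0,1]

```text
time: 11.63
position: [628.5, -68.7, 75.8]
ee_rot: [-0.0, 0.988, 0.154, -0.0]
contact_force: [0.8, -0.2, -0.7]
gripper_width: -0.1
```

Run:
```python
from h import *
s=st(); 
w=viewer.camera("wrist"); cv2.imwrite("pics/w11.png",cv2.resize(w["frame"][130:290,220:420],None,fx=4,fy=3.7,interpolation=cv2.INTER_CUBIC))
w=viewer.camera("side"); f=cv2.resize(w["frame"][150:210,255:330],None,fx=10,fy=9.8,interpolation=cv2.INTER_CUBIC); cv2.imwrite("pics/s11.png",np.clip(f*1.9,0,255).astype(np.uint8))
```

```text
11.63 [628.47 -68.69  75.82] F [ 0.8  -0.18 -0.66] w -0.1
```

View pics/s11.png

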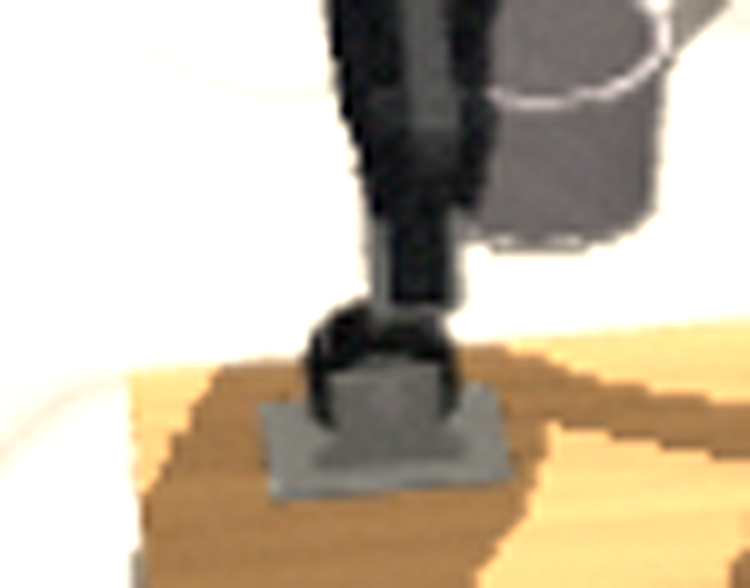

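View pics/w11.png

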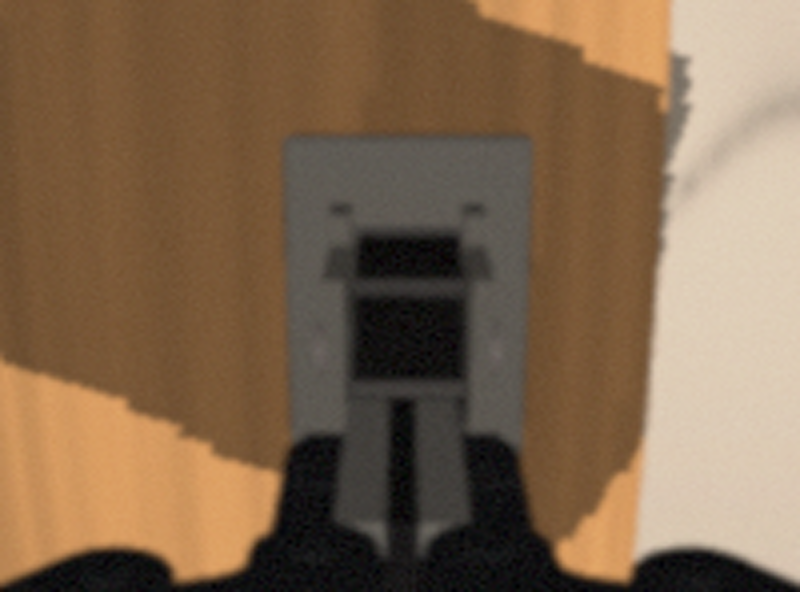

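The tip is centred across castor B's tread, a couple of mm above it. I lower slowly.

Call:
carry_out:
  targets: [0,0,-0.06,0,0,0,1,0,0,-0.06,0,0,0,1,0,0,-0.03,0,0,0,1,0,0,0,0,0,0,1]

```text
time: 12.07
position: [629.1, -68.3, 74.1]
ee_rot: [-0.0, 0.988, 0.155, -0.0]
contact_force: [0.2, -0.1, -0.5]
gripper_width: 0.1
```

Call:
carry_out:
  targets: [0,0,-0.03,0,0,0,1,0,0,0,0,0,0,1]

```text
time: 12.23
position: [629.1, -68.3, 73.8]
ee_rot: [-0.0, 0.988, 0.155, -0.0]
contact_force: [0.2, -0.4, -0.5]
gripper_width: -0.0
```

Call:
carry_out:
  targets: [0,0,-0.03,0,0,0,1,0,0,0,0,0,0,1]

```text
time: 12.4
position: [629.1, -68.4, 73.5]
ee_rot: [0.0, 0.988, 0.155, -0.0]
contact_force: [0.0, 1.3, -0.0]
gripper_width: -0.2
```

Call:
carry_out:
  targets: [0,0,-0.03,0,0,0,1,0,0,0,0,0,0,1]

```text
time: 12.57
position: [629.2, -68.4, 73.3]
ee_rot: [0.0, 0.988, 0.155, 0.0]
contact_force: [-0.1, 0.2, 0.5]
gripper_width: 0.2
```

Call:
carry_out:
  targets: [0,0,-0.03,0,0,0,1,0,0,0,0,0,0,1]

```text
time: 12.73
position: [629.4, -68.3, 73.2]
ee_rot: [-0.0, 0.988, 0.155, 0.0]
contact_force: [0.5, 0.6, 2.1]
gripper_width: 0.3
```

Call:
carry_out:
  targets: [0,0,-0.03,0,0,0,1,0,0,0,0,0,0,1]

```text
time: 12.9
position: [629.5, -68.3, 73.2]
ee_rot: [0.0, 0.988, 0.155, 0.0]
contact_force: [-0.1, 0.3, 4.1]
gripper_width: 0.0
```

Contact again at z≈73.2, so the panel is level. Stroke.

Call:
carry_out:
  targets: [0.19,0.06,0,0,0,0,1,0.19,0.06,0,0,0,0,1]

```text
time: 13.07
position: [633.3, -67.1, 73.2]
ee_rot: [0.0, 0.988, 0.155, 0.0]
contact_force: [-0.4, 0.7, 5.7]
gripper_width: 0.3
```

Call:
carry_out:
  targets: [0.19,0.06,0,0,0,0,1,0.19,0.06,0,0,0,0,1]

```text
time: 13.23
position: [637.3, -65.8, 73.2]
ee_rot: [0.0, 0.988, 0.155, 0.0]
contact_force: [-0.0, 1.5, 5.7]
gripper_width: -0.0
```

Castor B is free too (tangential ≈ 0). I finish this stroke, then do a second full one.

Call:
carry_out:
  targets: [0.57,0.18,0,0,0,0,1,0.57,0.18,0,0,0,0,1,0.57,0.18,0,0,0,0,1,0,0,0.8,0,0,0,1,-1.27,-0.4,0,0,0,0,1,-1.27,-0.4,0,0,0,0,1,-1.27,-0.4,0,0,0,0,1,0,0,0,0,0,0,1]

```text
time: 13.9
position: [613.1, -73.1, 80.6]
ee_rot: [-0.0, 0.988, 0.155, -0.001]
contact_force: [0.2, -0.7, -1.2]
gripper_width: 0.2
```

Call:
carry_out:
  targets: [0,0,-0.8,0,0,0,1,0,0,0,0,0,0,1,0.76,0.24,0,0,0,0,1,0.76,0.24,0,0,0,0,1,0.76,0.24,0,0,0,0,1]

```text
time: 14.32
position: [640.4, -64.8, 73.2]
ee_rot: [0.0, 0.988, 0.155, 0.001]
contact_force: [-0.7, 0.5, 2.9]
gripper_width: -0.3
```

Call:
carry_out:
  targets: [0.76,0.24,0,0,0,0,1,0.76,0.24,0,0,0,0,1,0.76,0.24,0.8,0,0,0,1,0,0,0,0,0,0,1]

```text
time: 14.65
position: [663.8, -57.6, 81.9]
ee_rot: [0.0, 0.988, 0.155, 0.001]
contact_force: [-0.9, 0.2, 0.5]
gripper_width: 0.1
```

```bash
python3 -c "
from h import *
st()"
```

```text
14.65 [663.81 -57.64  81.92] F [-0.92  0.23  0.54] w 0.1
```

Now castor A (far, +y) at (593,67).

Call:
carry_out:
  targets: [-1.5,2.46,0.3,0,0,0,1,-1.5,2.46,0,0,0,0,1,-1.5,2.46,0,0,0,0,1,-1.5,2.46,0,0,0,0,1,-1.5,2.46,0,0,0,0,1,0,0,-0.4,0,0,0,1,0,0,0,0,0,0,1,0,0,0,0,0,0,1]

```text
time: 15.32
position: [586.7, 64.6, 79.8]
ee_rot: [0.0, 0.988, 0.155, 0.0]
contact_force: [0.2, 0.4, -0.6]
gripper_width: 0.1
```

Run:
```python
from h import *
s=st(); 
w=viewer.camera("wrist"); cv2.imwrite("pics/w12.png",cv2.resize(w["frame"][130:290,220:420],None,fx=4,fy=3.7,interpolation=cv2.INTER_CUBIC))
```

```text
15.32 [586.66  64.65  79.81] F [ 0.24  0.4  -0.56] w 0.1
```

View pics/w12.png

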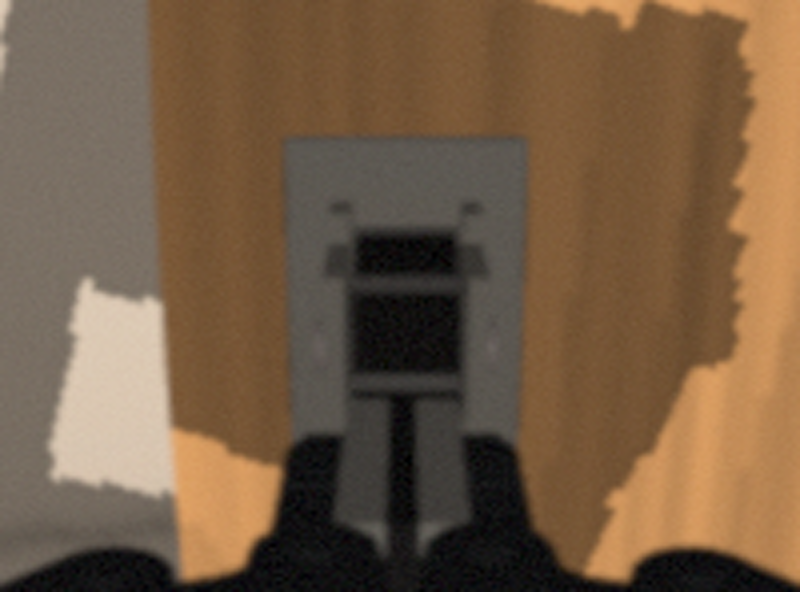

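The tip is centred on castor A's tread. Lower it.

Call:
carry_out:
  targets: [0,0,-0.3,0,0,0,1,0,0,-0.2,0,0,0,1,0,0,-0.1,0,0,0,1,0,0,0,0,0,0,1]

```text
time: 15.7
position: [586.5, 64.3, 73.4]
ee_rot: [0.0, 0.988, 0.154, -0.0]
contact_force: [0.3, -0.4, -0.6]
gripper_width: 0.0
```

Call:
carry_out:
  targets: [0,0,-0.03,0,0,0,1,0,0,0,0,0,0,1]

```text
time: 15.87
position: [586.4, 64.7, 73.3]
ee_rot: [0.0, 0.988, 0.155, -0.0]
contact_force: [0.0, 0.5, 0.2]
gripper_width: -0.2
```

Call:
carry_out:
  targets: [0,0,-0.03,0,0,0,1,0,0,0,0,0,0,1]

```text
time: 16.03
position: [586.6, 64.8, 73.3]
ee_rot: [0.0, 0.988, 0.155, 0.0]
contact_force: [0.7, -0.1, 0.8]
gripper_width: -0.2
```

Call:
carry_out:
  targets: [0,0,-0.04,0,0,0,1,0,0,0,0,0,0,1]

```text
time: 16.2
position: [586.8, 64.9, 73.1]
ee_rot: [0.0, 0.988, 0.155, 0.001]
contact_force: [-0.8, -0.8, 3.0]
gripper_width: 0.1
```

Call:
carry_out:
  targets: [0.19,0.06,-0.02,0,0,0,1,0.19,0.06,0,0,0,0,1]

```text
time: 16.37
position: [590.8, 66.1, 73.2]
ee_rot: [0.0, 0.988, 0.155, 0.001]
contact_force: [-0.1, -1.0, 4.9]
gripper_width: 0.5
```

Call:
carry_out:
  targets: [0.19,0.06,0,0,0,0,1,0.19,0.06,0,0,0,0,1]

```text
time: 16.53
position: [594.7, 67.4, 73.1]
ee_rot: [0.0, 0.988, 0.155, 0.001]
contact_force: [-0.5, -1.2, 6.3]
gripper_width: -0.3
```

Castor A shows at most 0.8 N of drag against 6 N normal, so it is free. I finish it with a second full stroke.

Call:
carry_out:
  targets: [0.57,0.18,0,0,0,0,1,0.57,0.18,0,0,0,0,1,0.57,0.18,0,0,0,0,1,0,0,0.8,0,0,0,1,-1.27,-0.4,0,0,0,0,1,-1.27,-0.4,0,0,0,0,1,-1.27,-0.4,0,0,0,0,1,0,0,0,0,0,0,1]

```text
time: 17.2
position: [570.1, 60.1, 80.3]
ee_rot: [-0.0, 0.988, 0.155, -0.002]
contact_force: [-0.2, 0.1, -1.0]
gripper_width: -0.0
```

Call:
carry_out:
  targets: [0,0,-0.8,0,0,0,1,0,0,0,0,0,0,1,0.76,0.24,0,0,0,0,1,0.76,0.24,0,0,0,0,1,0.76,0.24,0,0,0,0,1]

```text
time: 17.62
position: [597.9, 68.6, 73.2]
ee_rot: [-0.0, 0.988, 0.155, 0.001]
contact_force: [-0.4, 1.6, 3.7]
gripper_width: 0.0
```

Call:
carry_out:
  targets: [0.76,0.24,0,0,0,0,1,0.76,0.24,0,0,0,0,1,0.76,0.24,0.8,0,0,0,1,0,0,0,0,0,0,1]

```text
time: 17.95
position: [621.0, 75.6, 81.6]
ee_rot: [0.0, 0.988, 0.155, 0.001]
contact_force: [0.7, 0.2, -0.1]
gripper_width: -0.2
```

Run:
```python
from h import *
s=st(); fs=[]
for i in range(2):
  w=viewer.camera("side"); fs.append(cv2.resize(w["frame"][205:255,275:335],None,fx=6,fy=9,interpolation=cv2.INTER_CUBIC))
cv2.imwrite("pics/s13.png",np.clip(np.hstack(fs)*1.6,0,255).astype(np.uint8)); st()
```

```text
17.95 [621.01  75.6   81.62] F [ 0.74  0.19 -0.08] w -0.2
18.05 [618.95  75.12  80.68] F [-0.38  0.46  1.07] w -0.1
```

View pics/s13.png

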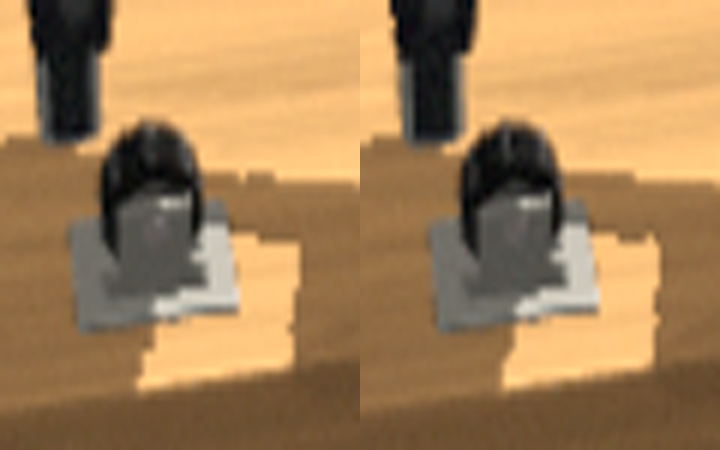

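Castor A is still seated. Last, castor D (near, +y) at (450.2,21.2).

Call:
carry_out:
  targets: [-2.9,-0.93,0.5,0,0,0,1,-2.9,-0.93,0,0,0,0,1,-2.9,-0.93,0,0,0,0,1,-2.9,-0.93,0,0,0,0,1,-2.9,-0.93,0,0,0,0,1,-2.9,-0.93,-0.3,0,0,0,1,0,0,-0.3,0,0,0,1,0,0,0,0,0,0,1]

```text
time: 18.72
position: [442.5, 18.8, 79.2]
ee_rot: [-0.0, 0.988, 0.154, -0.001]
contact_force: [1.3, 0.8, -0.1]
gripper_width: 0.2
```

Run:
```python
from h import *
s=st(); 
w=viewer.camera("wrist"); cv2.imwrite("pics/w14.png",cv2.resize(w["frame"][130:290,220:420],None,fx=4,fy=3.7,interpolation=cv2.INTER_CUBIC)); st()
```

```text
18.72 [442.46  18.79  79.17] F [ 1.29  0.81 -0.1 ] w 0.2
18.77 [444.4   19.08  79.61] F [1.15 0.15 0.52] w -0.1
```

View pics/w14.png

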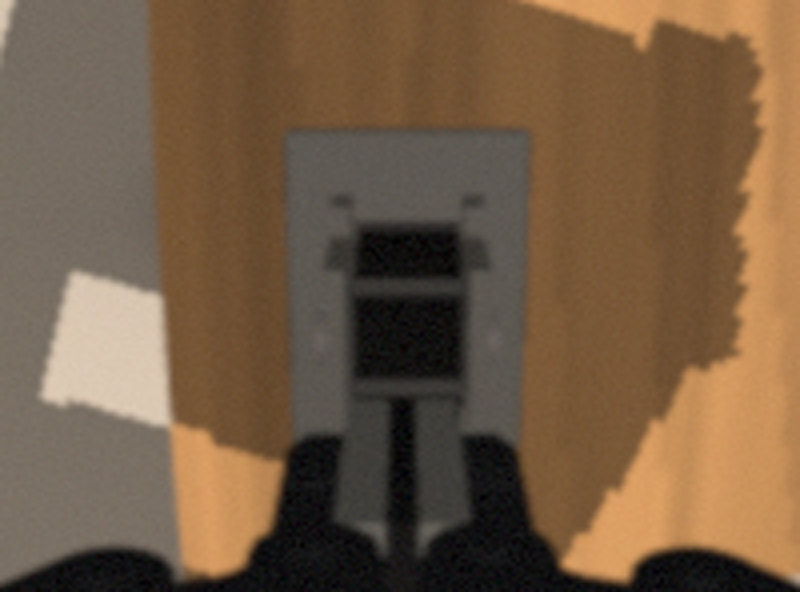

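The tip is centred over castor D. Lower and feel, gently.

Call:
carry_out:
  targets: [0,0,-0.3,0,0,0,1,0,0,-0.2,0,0,0,1,0,0,-0.1,0,0,0,1,0,0,0,0,0,0,1]

```text
time: 19.1
position: [445.3, 19.4, 73.3]
ee_rot: [0.0, 0.988, 0.155, 0.0]
contact_force: [0.0, -0.4, -0.4]
gripper_width: -0.3
```

Call:
carry_out:
  targets: [0,0,-0.03,0,0,0,1,0,0,0,0,0,0,1]

```text
time: 19.27
position: [445.1, 19.4, 73.2]
ee_rot: [-0.0, 0.988, 0.155, 0.0]
contact_force: [0.7, -0.5, 0.7]
gripper_width: 0.3
```

Call:
carry_out:
  targets: [0,0,-0.03,0,0,0,1,0,0,0,0,0,0,1]

```text
time: 19.43
position: [445.1, 19.4, 73.2]
ee_rot: [0.0, 0.988, 0.155, 0.0]
contact_force: [0.6, 1.6, 4.2]
gripper_width: -0.0
```

Call:
carry_out:
  targets: [0.1,0.03,0,0,0,0,1,0.1,0.03,0,0,0,0,1]

```text
time: 19.6
position: [445.4, 19.5, 73.0]
ee_rot: [0.0, 0.988, 0.155, -0.001]
contact_force: [-6.6, -3.1, 12.5]
gripper_width: -0.1
```

Call:
carry_out:
  targets: [0.19,0.06,0,0,0,0,1]

```text
time: 19.68
position: [447.0, 20.1, 73.0]
ee_rot: [0.0, 0.988, 0.155, -0.001]
contact_force: [-4.8, -2.4, 11.0]
gripper_width: 0.2
```

Call:
carry_out:
  targets: [0.19,0.06,0,0,0,0,1]

```text
time: 19.77
position: [449.0, 20.7, 73.0]
ee_rot: [0.0, 0.988, 0.155, -0.001]
contact_force: [-5.5, -2.6, 10.8]
gripper_width: -0.2
```

Castor D drags: about 6–7 N tangential against 11 N normal, pushing back along -x. That is the binding one. Lift off, open partly and centre over it.

Call:
carry_out:
  targets: [0,0,0.8,0,0,0,1,0,0,0.2,0,0,0,-0.2,0.1,0.05,0,0,0,0,-0.2,0,0,0,0,0,0,-0.2,0,0,0,0,0,0,-0.2,0,0,0,0,0,0,-0.2]

```text
time: 20.27
position: [451.1, 21.5, 82.7]
ee_rot: [-0.0, 0.988, 0.155, -0.0]
contact_force: [0.2, -0.1, -0.3]
gripper_width: 51.3
```

Run:
```python
from h import *
s=st(); 
w=viewer.camera("wrist"); cv2.imwrite("pics/w15.png",cv2.resize(w["frame"][130:290,220:420],None,fx=4,fy=3.7,interpolation=cv2.INTER_CUBIC))
w=viewer.camera("side"); f=cv2.resize(w["frame"][170:260,320:430],None,fx=7,fy=6.5,interpolation=cv2.INTER_CUBIC); cv2.imwrite("pics/s15.png",np.clip(f*1.7,0,255).astype(np.uint8)); st()
```

```text
20.27 [451.14  21.55  82.69] F [ 0.25 -0.13 -0.33] w 51.3
20.37 [451.15  21.55  82.69] F [-1.01  0.18  0.59] w 51.5
```

View pics/w15.png

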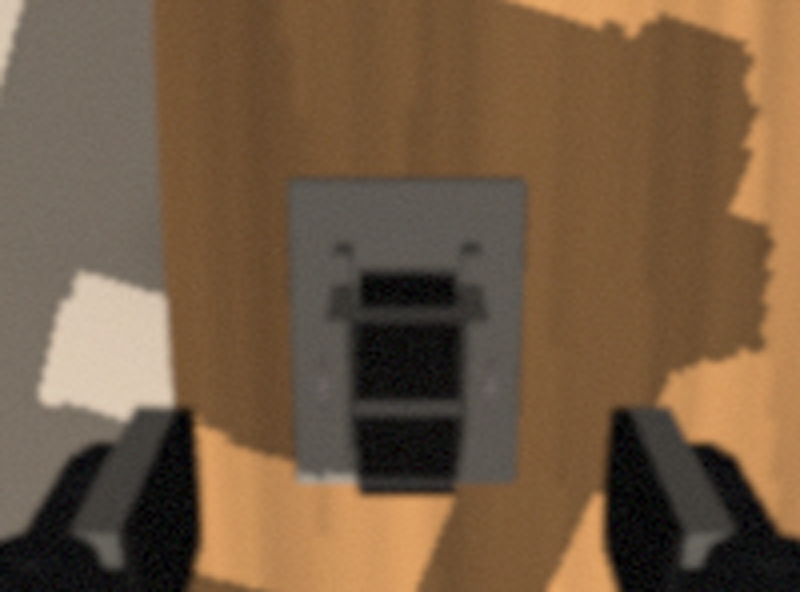

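View pics/s15.png

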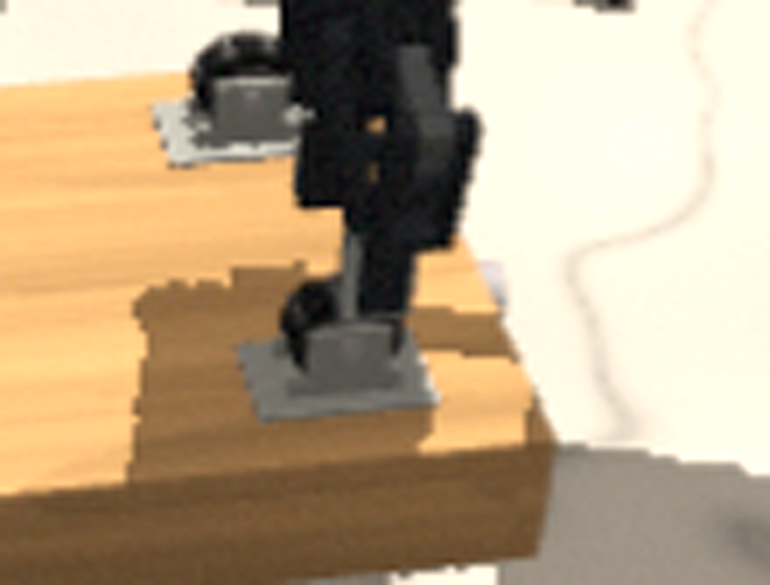

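Run:
```python
from h import *
c=pickle.load(open("side0.pkl","rb")); u=np.array([np.cos(YAW),np.sin(YAW),0]); v=np.array([-np.sin(YAW),np.cos(YAW),0])
P=np.array([451.15,21.55,0])
D=tw(-75,70,0)
def crop(p): return (p-[320,170])*[7,6.5]
print("tip pred near finger front/back edges", [crop(proj(c,P+25*v+k*u+[0,0,112])).round() for k in (11,0,-11)])
print("near finger outer", [crop(proj(c,P+32*v+k*u+[0,0,112])).round() for k in (11,0,-11)])
print("cheek", [crop(proj(c,D+11.5*v+k*u+[0,0,85])).round() for k in (13,0,-13)])
print("flange corners",[crop(proj(c,D+a*u+b*v+[0,0,58])).round() for a in(29,-29) for b in (19,-19)])
```

```text
tip pred near finger front/back edges [array([331., 301.]), array([367., 298.]), array([403., 295.])]
near finger outer [array([336., 315.]), array([373., 312.]), array([409., 309.])]
cheek [array([311., 337.]), array([352., 333.]), array([394., 330.])]
flange corners [array([260., 418.]), array([234., 343.]), array([442., 400.]), array([411., 326.])]
```

The predicted finger and cheek pixels match the picture, so the grasp is aligned. Descend around the cheeks.

Call:
carry_out:
  targets: [0,0,-0.8,0,0,0,-0.2,0,0,-0.8,0,0,0,-0.2,0,0,-0.8,0,0,0,-0.2,0,0,-0.8,0,0,0,-0.2,0,0,-0.6,0,0,0,-0.2,0,0,-0.2,0,0,0,-0.2,0,0,0,0,0,0,-0.2]

```text
time: 20.95
position: [450.7, 21.5, 42.0]
ee_rot: [-0.0, 0.988, 0.155, -0.001]
contact_force: [1.1, -0.6, 0.5]
gripper_width: 51.6
```

Run:
```python
from h import *
s=st(); 
w=viewer.camera("side"); f=cv2.resize(w["frame"][170:260,320:430],None,fx=7,fy=6.5,interpolation=cv2.INTER_CUBIC); cv2.imwrite("pics/s16.png",np.clip(f*1.7,0,255).astype(np.uint8)); st()
```

```text
20.95 [450.7   21.52  42.  ] F [ 1.07 -0.59  0.48] w 51.6
21.0 [451.1   21.54  42.5 ] F [-0.52  0.73  0.11] w 51.2
```

View pics/s16.png

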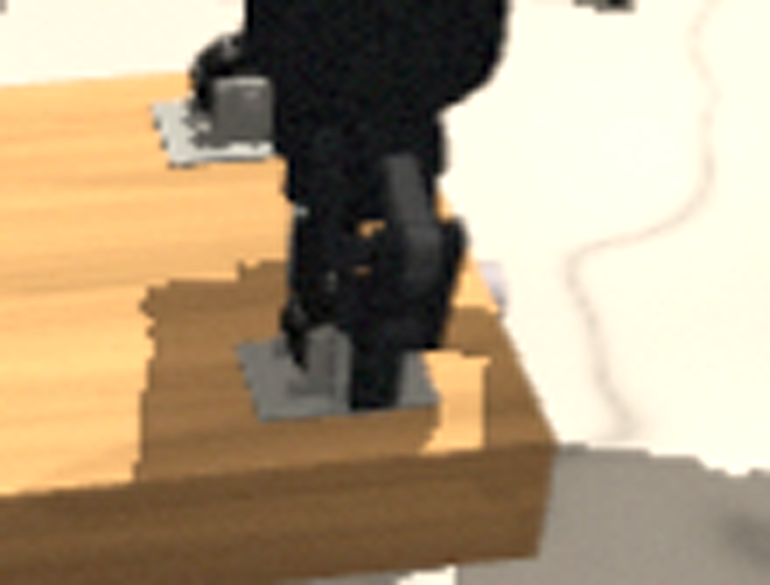

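The fingers straddle the cheeks with the tips at about z≈70. I lower 3 mm more and close.

Call:
carry_out:
  targets: [0,0,-0.3,0,0,0,-0.2,0,0,0,0,0,0,0.3,0,0,0,0,0,0,0.6,0,0,0,0,0,0,1,0,0,0,0,0,0,1,0,0,0,0,0,0,1]
  grip_force: 40

```text
time: 21.5
position: [451.6, 21.6, 40.2]
ee_rot: [0.0, 0.988, 0.155, 0.0]
contact_force: [-1.1, -0.0, 4.5]
gripper_width: 22.2
```

Run:
```python
from h import *
s=st(); 
w=viewer.camera("side"); f=cv2.resize(w["frame"][170:260,320:430],None,fx=7,fy=6.5,interpolation=cv2.INTER_CUBIC); cv2.imwrite("pics/s17.png",np.clip(f*1.7,0,255).astype(np.uint8)); st()
```

```text
21.5 [451.57  21.56  40.2 ] F [-1.15 -0.05  4.51] w 22.2
21.55 [451.54  21.56  40.17] F [-1.01  0.78  4.57] w 22.3
```

View pics/s17.png

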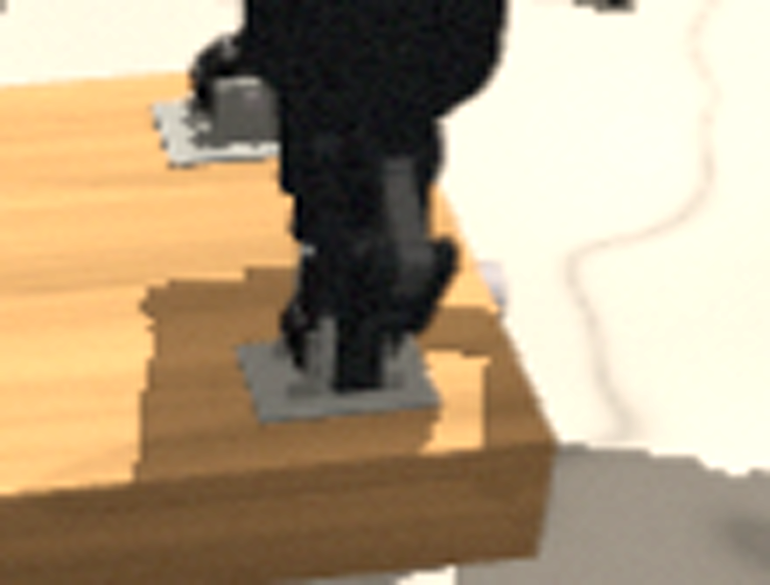

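Gripped at 22 mm. Pull straight up slowly.

Call:
carry_out:
  targets: [0,0,0.3,0,0,0,1,0,0,0.5,0,0,0,1,0,0,0.6,0,0,0,1,0,0,0.6,0,0,0,1,0,0,0,0,0,0,1]

```text
time: 21.97
position: [452.2, 21.6, 61.2]
ee_rot: [0.0, 0.988, 0.155, 0.001]
contact_force: [-0.0, -0.1, -1.4]
gripper_width: 22.0
```

Run:
```python
from h import *
s=st(); 
w=viewer.camera("side"); f=cv2.resize(w["frame"][150:260,300:430],None,fx=6,fy=5.3,interpolation=cv2.INTER_CUBIC); cv2.imwrite("pics/s18.png",np.clip(f*1.7,0,255).astype(np.uint8)); st()
```

```text
21.97 [452.17  21.59  61.17] F [-0.03 -0.1  -1.39] w 22.0
22.02 [451.99  21.58  60.72] F [ 0.44 -0.38 -1.68] w 22.2
```

View pics/s18.png

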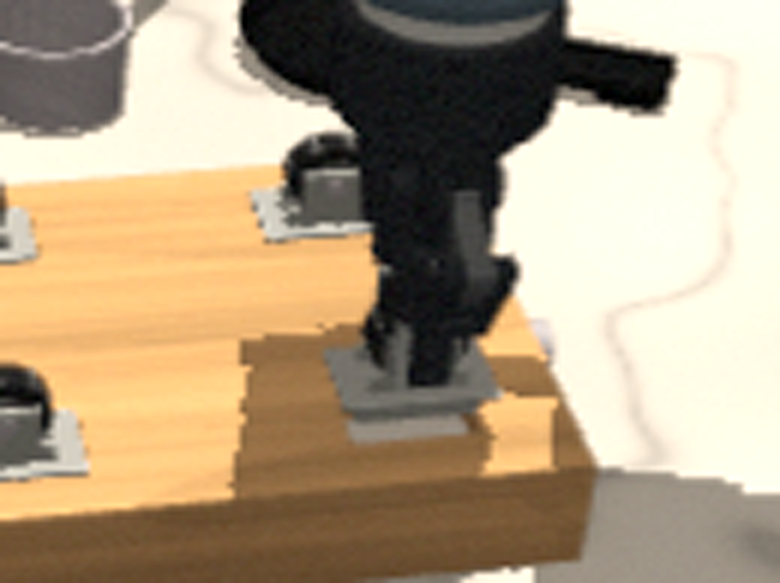

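The plug is clear of the mortise, and the lifted weight reads about 1.4 N. Raise above the other castors and carry it to the spoon rest.

Call:
carry_out:
  targets: [0,0,1.5,0,0,0,1,0,0,2,0,0,0,1,0,0,2,0,0,0,1,0.2,-1.5,0.4,0,0,0,1,0.3,-3,0,0,0,0,1,0.3,-3,0,0,0,0,1,0.3,-3,0,0,0,0,1,0.3,-3,0,0,0,0,1]

```text
time: 22.68
position: [465.2, -114.7, 118.9]
ee_rot: [0.0, 0.988, 0.155, 0.0]
contact_force: [1.1, -0.3, -0.4]
gripper_width: 22.0
```

Call:
carry_out:
  targets: [0.4,-3,0,0,0,0,1,0.4,-3,0,0,0,0,1,0.4,-3,0,0,0,0,1,0.4,-3,0,0,0,0,1,0.4,-3,0,0,0,0,1,0.4,-3,0,0,0,0,1,0.2,-2,0,0,0,0,1,0,-1.5,0,0,0,0,1]

```text
time: 23.35
position: [491.4, -330.5, 118.6]
ee_rot: [0.0, 0.988, 0.154, 0.0]
contact_force: [0.5, -0.3, -0.8]
gripper_width: 22.1
```

Call:
carry_out:
  targets: [0,-0.5,0,0,0,0,1,0,0,0,0,0,0,1,0,0,0,0,0,0,1]

```text
time: 23.6
position: [490.8, -332.5, 118.6]
ee_rot: [-0.001, 0.988, 0.155, -0.0]
contact_force: [-0.3, 0.0, -1.6]
gripper_width: 21.9
```

Run:
```python
from h import *
s=st(); pickle.dump(s,open("s19.pkl","wb"))
w=viewer.camera("wrist"); pickle.dump(w,open("w19.pkl","wb")); cv2.imwrite("pics/w19.png",w["frame"])
t=viewer.camera("top"); pickle.dump(t,open("t19.pkl","wb"))
w=viewer.camera("side"); f=cv2.resize(w["frame"][60:200,300:440],None,fx=5,fy=4.2,interpolation=cv2.INTER_CUBIC); cv2.imwrite("pics/s19.png",np.clip(f*1.7,0,255).astype(np.uint8)); st()
```

```text
23.6 [ 490.85 -332.52  118.56] F [-0.3   0.01 -1.55] w 21.9
23.75 [ 491.23 -332.2   118.89] F [-0.2  -0.36 -1.31] w 22.5
```

View pics/w19.png

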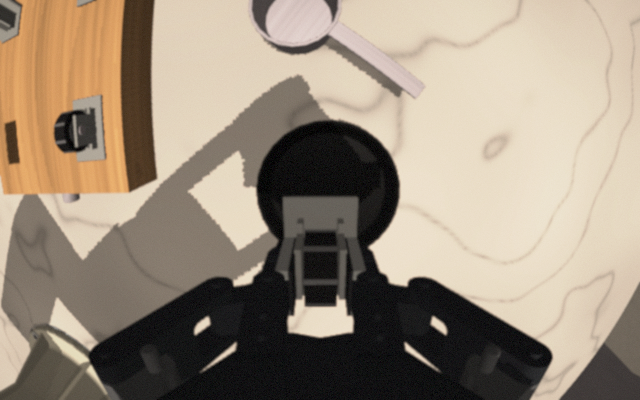

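View pics/s19.png

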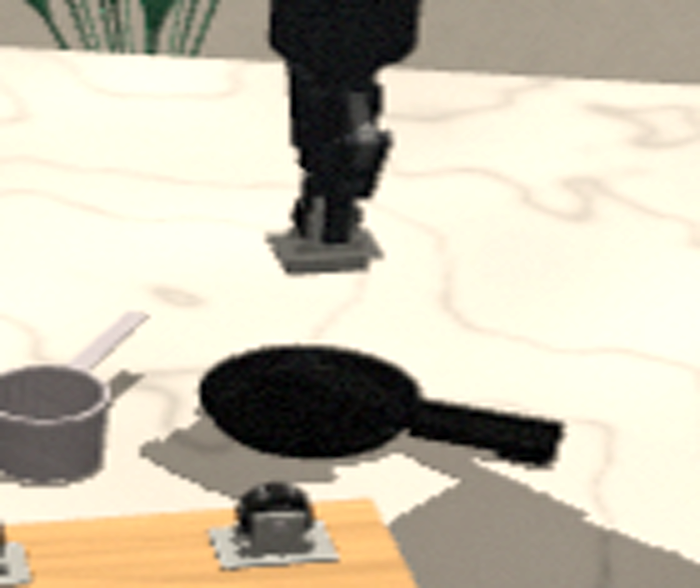

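Wrist view: the bowl is centred near (328,190) and the castor hangs over it, needing about 4 mm more toward -y. Side view agrees (bowl at (362,155)). Shift and descend.

Call:
carry_out:
  targets: [0,-0.44,-1.5,0,0,0,1,0,0,-2.2,0,0,0,1,0,0,-2.2,0,0,0,1,0,0,-2.0,0,0,0,1,0,0,-1.4,0,0,0,1,0,0,-0.8,0,0,0,1,0,0,-0.4,0,0,0,1,0,0,0,0,0,0,1]

```text
time: 24.42
position: [491.2, -337.2, 13.5]
ee_rot: [-0.0, 0.988, 0.155, -0.0]
contact_force: [-0.4, 0.6, -1.9]
gripper_width: 22.3
```

Run:
```python
from h import *
s=st()
w=viewer.camera("wrist"); cv2.imwrite("pics/w20.png",cv2.resize(w["frame"][100:320,180:460],None,fx=2.8,fy=2.7))
w=viewer.camera("side"); f=cv2.resize(w["frame"][80:200,300:440],None,fx=5,fy=4.8,interpolation=cv2.INTER_CUBIC); cv2.imwrite("pics/s20.png",np.clip(f*2.2,0,255).astype(np.uint8)); st()
```

```text
24.42 [ 491.19 -337.23   13.49] F [-0.44  0.63 -1.9 ] w 22.3
24.52 [ 491.91 -337.94   14.64] F [ 0.82 -0.58 -1.08] w 22.1
```

View pics/w20.png

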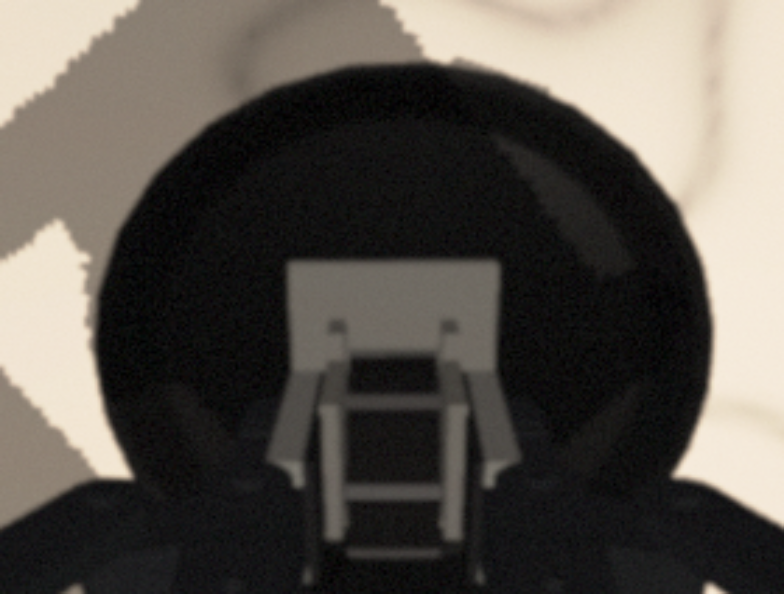

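View pics/s20.png

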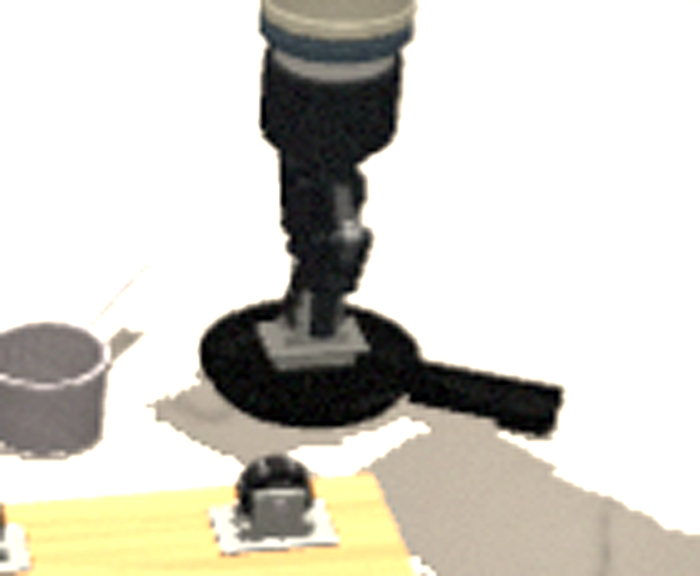

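Centred over the bowl floor to within a few mm. Lower gently until touch.

Call:
carry_out:
  targets: [0,0.05,-0.4,0,0,0,1,0,0,-0.3,0,0,0,1,0,0,-0.1,0,0,0,1,0,0,0,0,0,0,1]

```text
time: 24.85
position: [491.2, -337.3, 5.8]
ee_rot: [-0.0, 0.988, 0.155, -0.0]
contact_force: [-0.2, 0.0, -1.3]
gripper_width: 22.2
```

Call:
carry_out:
  targets: [0,0,-0.06,0,0,0,1,0,0,-0.06,0,0,0,1,0,0,0,0,0,0,1]

```text
time: 25.1
position: [491.3, -337.4, 4.7]
ee_rot: [0.0, 0.988, 0.155, 0.0]
contact_force: [0.9, -0.4, -1.2]
gripper_width: 21.9
```

Call:
carry_out:
  targets: [0,0,-0.04,0,0,0,1,0,0,-0.04,0,0,0,1]

```text
time: 25.27
position: [491.4, -337.4, 3.9]
ee_rot: [0.0, 0.988, 0.155, 0.0]
contact_force: [-0.5, 0.5, -1.2]
gripper_width: 22.3
```

Call:
carry_out:
  targets: [0,0,-0.04,0,0,0,1,0,0,-0.02,0,0,0,1]

```text
time: 25.43
position: [491.3, -337.3, 3.3]
ee_rot: [-0.0, 0.988, 0.155, -0.0]
contact_force: [-0.9, 0.7, 2.5]
gripper_width: 22.4
```

Touchdown at z=3.3 (predicted 3.2), 2.5 N. Release.

Call:
carry_out:
  targets: [0,0,-0.01,0,0,0,0.45,0,0,0,0,0,0,0.4,0,0,0,0,0,0,0.3,0,0,0,0,0,0,0.1,0,0,0,0,0,0,-0.1,0,0,0,0,0,0,-0.2,0,0,0,0,0,0,-0.2]

```text
time: 26.02
position: [491.3, -337.3, 3.2]
ee_rot: [0.0, 0.988, 0.155, 0.0]
contact_force: [-0.0, -0.3, 0.5]
gripper_width: 51.0
```

Call:
carry_out:
  targets: [0,0,0.3,0,0,0,-0.2,0,0,1,0,0,0,-0.2,0,0,2,0,0,0,-0.2,0,0,2,0,0,0,-0.2,0,0,3,0,0,0,-0.2,0,0,3,0,0,0,-0.2,0,0,0,0,0,0,-0.2]

```text
time: 26.6
position: [494.4, -339.5, 122.9]
ee_rot: [0.003, 0.988, 0.155, 0.003]
contact_force: [1.4, -0.5, 0.5]
gripper_width: 51.1
```

Run:
```python
from h import *
s=st()
w=viewer.camera("wrist"); cv2.imwrite("pics/w21.png",w["frame"])
w=viewer.camera("side"); f=cv2.resize(w["frame"][130:290,230:430],None,fx=4,fy=3.7,interpolation=cv2.INTER_CUBIC); cv2.imwrite("pics/s21.png",np.clip(f*1.6,0,255).astype(np.uint8)); st()
```

```text
26.6 [ 494.41 -339.51  122.85] F [ 1.41 -0.52  0.49] w 51.1
26.7 [ 492.28 -338.02  118.35] F [ 0.39 -0.02 -0.26] w 51.2
```

View pics/w21.png

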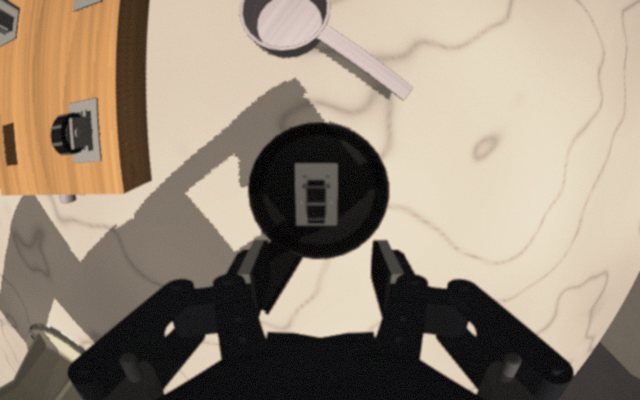

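View pics/s21.png

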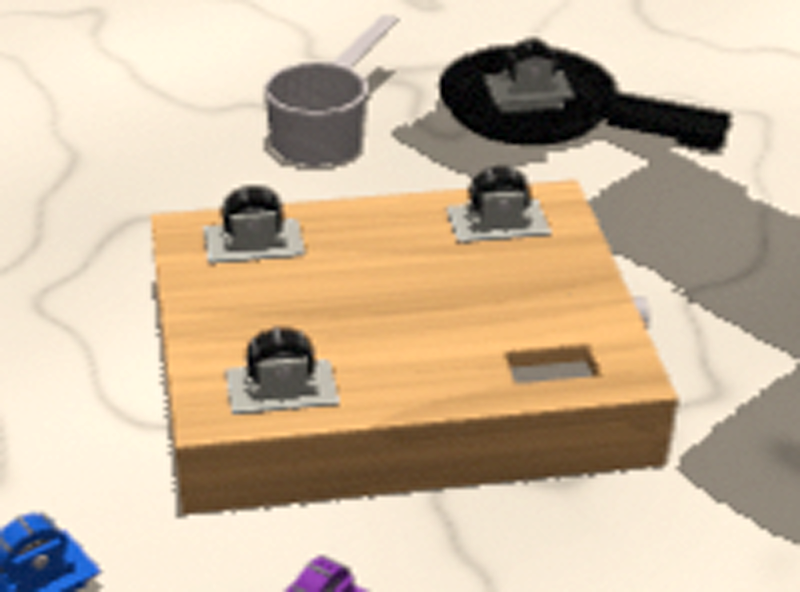

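Castor D stands upright in the middle of the bowl. The other three are seated, and the blue and purple ones, cup and tray are undisturbed. The arm is clear and still. One last settle and top-view check before handing in.

Call:
carry_out:
  targets: [0,0,1,0,0,0,-0.2,0,0,0,0,0,0,-0.2,0,0,0,0,0,0,-0.2,0,0,0,0,0,0,-0.2]

```text
time: 27.03
position: [491.0, -337.1, 125.5]
ee_rot: [-0.0, 0.988, 0.155, -0.0]
contact_force: [-0.2, -0.7, 0.0]
gripper_width: 51.3
```

Run:
```python
from h import *
s=st()
t=viewer.camera("top"); a=pickle.load(open("top0.pkl","rb"))["frame"]
d=cv2.absdiff(t["frame"],a).max(2); 
for n,(x0,x1,y0,y1) in {"blue":(215,245,125,155),"purple":(212,243,185,212),"jar":(145,186,235,268),"cup":(393,430,148,182),"A":(266,291,165,195),"B":(320,346,147,178),"handle":(422,442,245,280)}.items(): print(n,d[y0:y1,x0:x1].mean().round(1))
cv2.imwrite("pics/top22.png",cv2.resize(t["frame"][110:290,140:480],None,fx=2.3,fy=2.3)); print(arm.finish_job())
```

```text
27.03 [ 490.96 -337.1   125.52] F [-0.24 -0.67  0.01] w 51.3
blue 9.1
purple 8.9
jar 8.9
cup 8.3
A 8.7
B 9.0
handle 10.1
the job is handed in; nothing more can be done
None
```

View pics/top22.png

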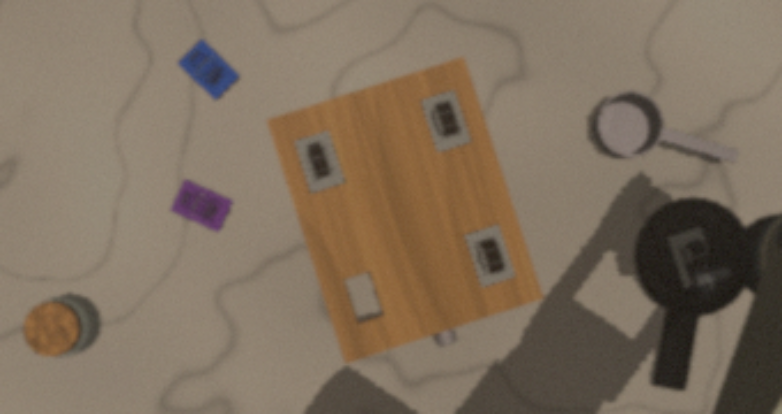

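The job is handed in at 27 s of the 61 s allowed; no verdict is reported. The binding castor was the near one on the tray's +y side. It now stands upright in the middle of the spoon rest's bowl.

- **Feeling the wheels:** I stroked all four treads with the shut fingertip, always toward the tray's +x. Three gave about 1 N or less of drag under 5–6 N of press. The fourth pushed back with about 6–7 N.
- **Spinning the free ones:** each got two strokes the same way. From the contact travel I estimate about 2 rad or more each. The tread lines repeat, so I did not confirm the full turn by picture.
- **Pulling and placing:** I lifted the binding castor straight out by its cheeks and set it down with about 2.5 N before letting go.

**Last checks:** the top view shows the three free castors seated, the fourth mortise empty, and the castor in the bowl. The cup, jar, spoon-rest handle, and blue and purple look-alikes show only uniform image noise against the first picture. The arm was clear and the force near zero.

**One disagreement:** the fingertips turned out to be about 23 mm behind the reported TCP, not 8 mm ahead as stated. I found this in the side picture and confirmed it by touch on all four treads, then used the measured value for the grasp and placing.

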